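Swap the contents of a squeeze-latch transfer drawer on a clean bench

TASK

Squeeze the two side buttons of the drawer's grip together to free its latch and pull the drawer out to its stop. Take every used steel cup out of the drawer and stand it upright in the white wash basket, and stand every capped culture jar from the mat upright on the drawer floor. With all of that done, slide the drawer fully home so that the latch catches and both buttons are sprung out again; leave the other things on the bench where they are.

Things in the scene. Friction and masses are not known exactly. Their poses are not given: they have to be found in the camera images.
- cabinet: low white cabinet fixed to the bench, 190 mm deep (x), 250 mm wide (y), 100 mm tall, origin at the centre of its underside; its front face is at its x = -95 mm and looks to its -x (towards the robot, turned up to 0.1 rad). It holds one drawer, whose aluminium front panel (12 mm thick, 244 mm wide, top edge at z = 94 mm) stands just ahead of that face when closed
- drawer (a joint): how far the drawer is out (m): 0 closed and latched, 0.170 at its stop; slides along the cabinet's -x with about 2 N of friction and stays where left. To open, both buttons must be pressed in at once while it is drawn out the first 15 mm; then they may be let go. Pushed shut, the hooks ride over their catches by ramps in the last 35 mm (about 10 N) and snap in by themselves
- drawer_grip (a point): centre of the drawer's grip, moving with the drawer: 27 mm ahead (cabinet's -x) of the panel's front plane, 72 mm above the bench, axes parallel to the cabinet's. The grip is a black block 28 mm wide on the panel's middle, its front face 21 mm ahead of this point, flanked on each side by one ribbed grey button plate (34 mm long along x, 34 mm tall); top at z = 89 mm
- button_left (a joint): how far the button on the grip's +y side is pressed in towards -y (m): 0 out, 0.006 fully in; sprung, 2 N at rest to 6 N fully in. The two measure 52 mm over their outer faces at rest, 40 mm when both are in. Each carries a barbed hook behind the panel that holds the closed drawer (after 2 mm of play) until its button is in by more than 4 mm
- button_right (a joint): the same for the button on the grip's -y side, pressed in towards +y
- drawer_floor (a point): centre of the drawer's inner floor, moving with the drawer, axes parallel to the cabinet's; 20 mm above the bench. The tray is 155 mm (x) by 220 mm (y) inside; side and back walls rise 30 mm, the front panel 74 mm above the floor; the hooks reach 33 mm behind the panel within 32 mm of the middle, 62 to 74 mm above the floor. At the stop the whole tray is clear of the cabinet's face
- jar1: a closed glass culture jar with a black screw cap, an upright cylinder 48 mm across and 56 mm tall, 110 g; origin at the centre of its underside, z up. 2 or 3 of jar1..jar4 are there, standing on the mat at the start; the others are absent (None)
- jar2: a closed glass culture jar with a black screw cap, an upright cylinder 48 mm across and 56 mm tall, 110 g; origin at the centre of its underside, z up. 2 or 3 of jar1..jar4 are there, standing on the mat at the start; the others are absent (None)
- jar3: a closed glass culture jar with a black screw cap, an upright cylinder 48 mm across and 56 mm tall, 110 g; origin at the centre of its underside, z up. 2 or 3 of jar1..jar4 are there, standing on the mat at the start; the others are absent (None)
- jar4: a closed glass culture jar with a black screw cap, an upright cylinder 48 mm across and 56 mm tall, 110 g; origin at the centre of its underside, z up. 2 or 3 of jar1..jar4 are there, standing on the mat at the start; the others are absent (None)
- cup1: a used, empty, open stainless steel cup, an upright cylinder 44 mm across and 58 mm tall with a 3 mm wall, 90 g; origin at the centre of its underside, z up. 2 or 3 of cup1..cup3 are there, standing in a row inside the closed drawer at the start; an absent one is None
- cup2: a used, empty, open stainless steel cup, an upright cylinder 44 mm across and 58 mm tall with a 3 mm wall, 90 g; origin at the centre of its underside, z up. 2 or 3 of cup1..cup3 are there, standing in a row inside the closed drawer at the start; an absent one is None
- cup3: a used, empty, open stainless steel cup, an upright cylinder 44 mm across and 58 mm tall with a 3 mm wall, 90 g; origin at the centre of its underside, z up. 2 or 3 of cup1..cup3 are there, standing in a row inside the closed drawer at the start; an absent one is None
- mat: thin blue-grey mat fixed to the bench, 190 mm (x) by 180 mm (y) by 3 mm; origin at the centre of its underside; to the left or right of the drawer
- basket_in (a point): centre of the inner floor of the white plastic wash basket fixed to the bench on the drawer's other side, 170 mm (x) by 180 mm (y) by 40 mm tall outside, walls and floor 4 mm thick; axes along its sides, z up
- spray: left where it is: white bottle 60 mm across, 160 mm tall, origin under its centre
- flask1: left where it is: large capped culture flask 84 mm across, 120 mm tall, origin under its centre
- flask2: left where it is: another such flask
- forceps: left where it is: steel forceps lying along its x, 180 mm long, 7 mm tall, origin under the centre
- marker: left where it is: marker pen lying along its x, 110 mm long, 13 mm thick, origin under the centre
- sparecap: left where it is: black cap, 42 mm across, 16 mm tall, origin under its centre
- dish: left where it is: flat clear dish 72 mm across, 13 mm tall, origin under its centre
Not all that is in view belongs to the job. What is shaped like the jar2 but blue is not meant.

How it is judged:
By the outcome, as a careful person would: the job done as asked, in the order asked, and still so for the second after the job is handed in, with the robot touching nothing.
Of jar1, jar2, jar3, jar4 only 2 to 3 are there at a start; the rules pass over those that are not, and their reading is None.
Of cup1, cup2, cup3 only 2 to 3 are there at a start; the rules pass over those that are not, and their reading is None.
At some moment in a run one of jar1, jar2, jar3, jar4 may be knocked a few centimetres aside while the robot is not near it.
Once in a run the grip may slacken for a moment while it holds something.
It also fails if it takes over 210 s, if anything falls off the work surface, if the arm or the gripper's body presses on something with over 40 N, if the wrist force passes 120 N, or if a joint passes its speed limit or range.

ROBOT

A 7-joint arm with a two-finger parallel gripper is mounted at the origin on the work surface. World frame = base frame: x ahead of the robot, y to its left, z up, the work surface at z = 0. Lengths are in m, angles in rad, forces in N, time in s.
With the tool pointing down it reaches from about 0.4 to 0.85 m from the base axis. Payload 10.4 kg.
Tool frame: the origin (TCP) lies on the centre line of the jaws, within the pads' length; the fingertips stand 17 mm ahead of it and the grasp point (between the pads) lies 2 mm behind it; z points along the fingers, y is the line along which they close (so a half turn about z gives the same grasp; the last joint's range is limited). The gripper opens to 85 mm and grips with 20 to 120 N. Pads are 22 mm wide; open, the fingers measure 114 mm over their backs; the gripper's body (76 mm by 85 mm) begins 54 mm behind the grasp point. The pads swing forward as they close: fully open they stand 13 mm farther back than shut.
Start: joints at [1.096, 0.332, -0.065, 1.46, 0.022, 1.35, -0.088], TCP at [0.273, -0.562, 0.209] pointing down, gripper open.
Joint ranges: [-2.6, 2.6], [-0.5, 2.12], [-1.47, 1.34], [0.16, 2.42], [-1.27, 4.41], [0.06, 2.06], [-2.6, 2.6]. Speed limits (rad/s): [2.22, 2.22, 2.79, 2.79, 3.14, 3.14, 3.14].

INTERFACE

Orientations are given as a unit quaternion [x, y, z, w].
In Python, from workcell import sensors, imaging, order, spotter gives the robot as it stands. The module is installed in compiled form; this text tells all that it offers.
- The arm moves only by the shell command python3 -m inch 'ROWS' [FORCE]. ROWS is JSON, a list that holds one entry, the list of rows, each a list of 7 numbers: the shift along the tool's x, y, z in m, then the turn, a rotation vector about the tool's x, y, z in rad, then the closure, from -1 (fully open) to 1 (shut). In form: [[[x, y, z, ax, ay, az, hand], ...]]. A call has 1 to 10 rows; each row is the pose to reach, as a shift and turn from the pose commanded when the call began, along the tool's axes at that moment; what a row does not reach only later rows make up. A row lasts 1/10 s, in which the tool goes at most 50 mm and 8.59 degrees, less where a joint would pass 70% of its speed; a pose out of reach is approached as far as the arm can. A call with a gripper value outside its range is refused whole. The fingers move at their own pace and stop on an object; FORCE is the grip in N (left out, the last holds). Time passes only in rows, so rows that repeat a pose let the fingers close. It gives the time, the measured TCP pose, the force, the opening and the grip force at its end, in the units of the state.
- sensors.get_obs(): the state, without advancing time (a new reading comes with each control period).
- imaging.camera(name): name is "scene" or "side" or "wrist"; returns the picture (384x512x3 uint8, blue, green, red); there is no depth.
- imaging.calibration(name): a dict with "mtx" (3x3 intrinsics, pixels), "R" (3x3) and "t" (3): a world point X has camera coordinates R X + t; the wrist camera has in their place "tool_from_camera" (4x4, takes a point from camera to tool coordinates, whose origin is the TCP and whose axes are the flange's). Camera axes: x right, y down, z forward; pixel columns grow to the right and rows downward; lengths in m; the calibration is good to about 2 mm. The wrist camera is an equidistant fisheye: a pixel r from the principal point sees the ray r / f radians off the axis. A picture is of the moment at which its call begins: read the wrist's pose just before it. calibration takes no time and is no camera call.
- order.hand_in(): hands the job in; it is judged then, once.
Trained networks look in the newest picture that a camera, given by its name, has taken for a name from the list of things; names that differ only in an ending like _2 or _b are one class to them, and where a whole thing is asked for, a point or a joint stands for the part that bears it (a point fixed in the world has none). Each returns a list of dicts, best first, with "conf" (0 to 1); they miss things now and then, are a little off and sometimes report something else, mostly with a low value. They report only what shows in the picture. A call takes as long as a camera call. They do not tell look-alikes from the thing itself.
- spotter.look_for(label, camera): "pixel" ([column, row] in pixels, amid what is visible of it).
The state is a dict: "clock": time; "joint_pos": joint angles; "joint_velocities": joint speeds; "tau": joint torques, N m; "position": TCP position; "ee_rot": TCP orientation; "ft_force": force on the tool from outside, world axes, zero at the start; "torque": the same for the moment, N m; "grip_width": opening from 0.0 (shut) to 1.0 (fully open); "grasp_force": force on a finger pad.
Only numpy, scipy, OpenCV 4.12 (cv2) and the standard library are available. Lean on these libraries where they do the work, as an engineer would, in place of code of your own. Each camera call takes 0.05 s, during which the arm holds its last target. There are 200 camera calls.

## Working session

There is one attempt and no reset: what is moved stays moved. The work goes in short steps, Python scripts to look and compute and a shell command to move; the robot and the scene stay as the last step left them, time stands still between calls to the robot, and variables do not carry over. Pictures are saved under pics/ and viewed, at most 14 in all, crops included, and the job is handed in when it is done.

```bash
mkdir -p pics
cat > h.py <<'E'
import numpy as np, cv2
from scipy.spatial.transform import Rotation as Rn
from workcell import sensors, imaging, order, spotter
def ray(cam,px,obs=None):
    c=imaging.calibration(cam); K=np.array(c["mtx"]); u=(px[0]-K[0,2])/K[0,0]; v=(px[1]-K[1,2])/K[1,1]
    if cam=="wrist":
        r=np.hypot(u,v); d=np.array([u/r*np.sin(r),v/r*np.sin(r),np.cos(r)]) if r>0 else np.array([0,0,1.])
        T=np.array(c["tool_from_camera"]); R=Rn.from_quat(obs["ee_rot"]).as_matrix()
        return R@T[:3,3]+np.array(obs["position"]), R@T[:3,:3]@d
    R=np.array(c["R"]); t=np.array(c["t"]); return -R.T@t, R.T@np.array([u,v,1.])
def at(cam,px,z,obs=None):
    o,d=ray(cam,px,obs); return o+d*(z-o[2])/d[2]
def proj(cam,X,obs=None):
    c=imaging.calibration(cam); K=np.array(c["mtx"]); X=np.array(X,float)
    if cam=="wrist":
        T=np.array(c["tool_from_camera"]); R=Rn.from_quat(obs["ee_rot"]).as_matrix()
        p=R.T@(X-np.array(obs["position"])); p=T[:3,:3].T@(p-T[:3,3]); a=np.arctan2(np.hypot(p[0],p[1]),p[2]); q=p[:2]/max(np.hypot(p[0],p[1]),1e-9)*a
    else:
        p=np.array(c["R"])@X+np.array(c["t"]); q=p[:2]/p[2]
    return np.array([K[0,0]*q[0]+K[0,2],K[1,1]*q[1]+K[1,2]])
def tri(p1,p2):
    (o1,d1),(o2,d2)=ray("scene",p1),ray("side",p2)
    A=np.stack([d1,-d2],1); s=np.linalg.lstsq(A,o2-o1,rcond=None)[0]
    return (o1+s[0]*d1+o2+s[1]*d2)/2, np.linalg.norm(o1+s[0]*d1-o2-s[1]*d2)
E
python3 - <<'E'
from h import *
np.set_printoptions(precision=3,suppress=True)
for c in("scene","side"):
    cv2.imwrite(f"pics/{c}0.png",cv2.resize(imaging.camera(c),(800,600),interpolation=cv2.INTER_CUBIC))
    o,d=ray(c,(256,192)); print(c,o,d)
    for l in("jar1","cabinet","drawer_grip","button_left","basket_in","mat","spray","flask1","sparecap"):
        print(l,[(np.round(x["pixel"]).tolist(),round(x["conf"],2)) for x in spotter.look_for(l,c)][:6])
o=sensors.get_obs(); print(o["position"],o["ee_rot"],Rn.from_quat(o["ee_rot"]).as_matrix(),o["clock"],o["grip_width"])
print(imaging.calibration("wrist"))
E
```

```text
scene [ 1.204 -0.396  1.192] [-0.469  0.267 -0.842]
jar1 [([190.0, 221.0], 0.65), ([154.0, 182.0], 0.51), ([170.0, 234.0], 0.49)]
cabinet [([296.0, 229.0], 0.67), ([171.0, 236.0], 0.3)]
drawer_grip [([273.0, 200.0], 0.8)]
button_left []
basket_in [([320.0, 144.0], 0.58)]
mat [([175.0, 226.0], 0.94)]
spray [([376.0, 162.0], 0.83)]
flask1 [([317.0, 142.0], 0.71), ([204.0, 262.0], 0.62), ([167.0, 274.0], 0.61)]
sparecap [([235.0, 155.0], 0.48)]
side [ 0.428 -0.822  0.599] [ 0.138  0.84  -0.525]
jar1 [([158.0, 349.0], 0.95), ([260.0, 281.0], 0.85), ([278.0, 314.0], 0.81), ([237.0, 323.0], 0.8), ([273.0, 135.0], 0.68), ([161.0, 308.0], 0.63)]
cabinet [([334.0, 201.0], 0.82)]
drawer_grip [([277.0, 312.0], 0.68), ([296.0, 201.0], 0.61)]
button_left [([224.0, 167.0], 0.58), ([282.0, 193.0], 0.5)]
basket_in [([222.0, 165.0], 0.6)]
mat [([253.0, 327.0], 0.7)]
spray [([272.0, 136.0], 0.98)]
flask1 [([357.0, 329.0], 0.86), ([342.0, 276.0], 0.8)]
sparecap [([183.0, 217.0], 0.61)]
[ 0.273 -0.562  0.209] [0.975 0.224 0.    0.   ] [[ 0.9    0.437  0.   ]
 [ 0.437 -0.9   -0.   ]
 [ 0.     0.    -1.   ]] 1.0 1.000005765077371
{'mtx': array([[297.319,   0.   , 253.574],
       [  0.   , 297.319, 189.025],
       [  0.   ,   0.   ,   1.   ]]), 'tool_from_camera': array([[ 0.001, -0.95 , -0.311,  0.081],
       [ 1.   ,  0.001, -0.002,  0.   ],
       [ 0.002, -0.311,  0.95 , -0.166],
       [ 0.   ,  0.   ,  0.   ,  1.   ]])}
```

View pics/scene0.png

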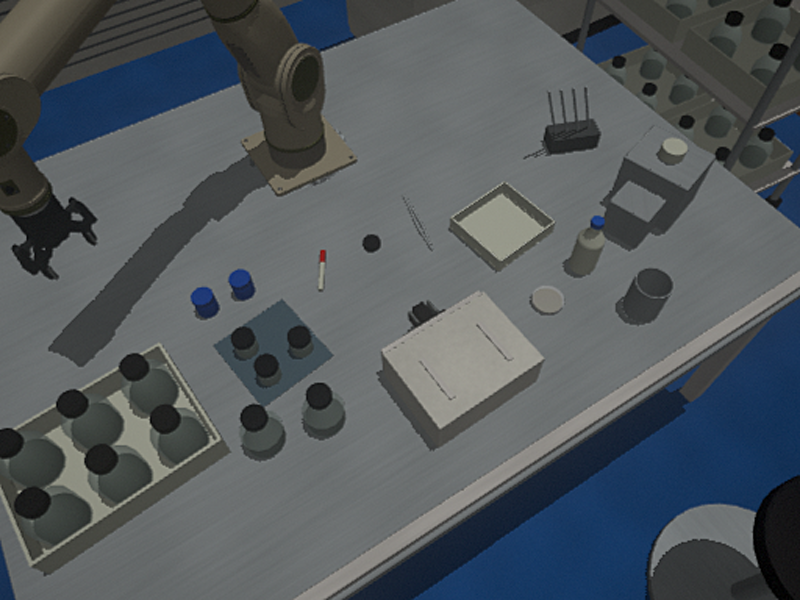

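View pics/side0.png

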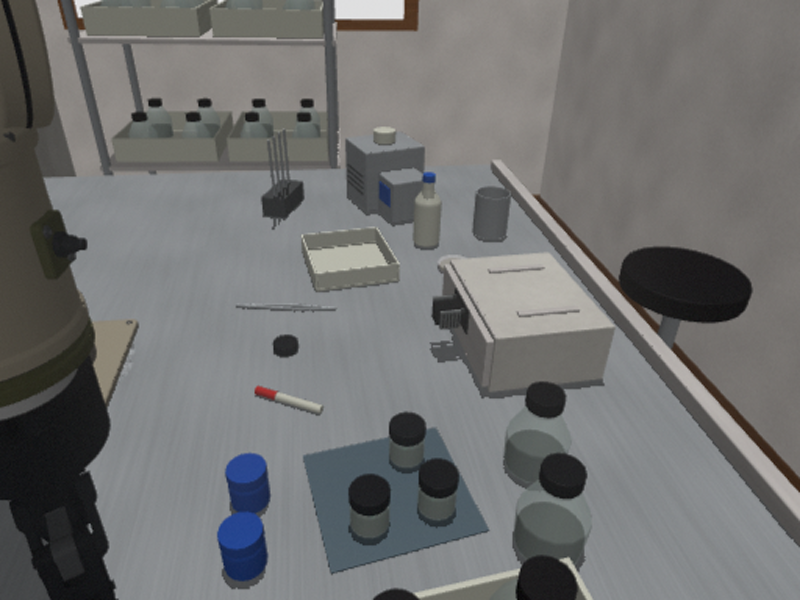

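The scene picture (at 800 px) shows three black-capped jars on the mat, at (243,336), (267,363) and (300,335). The two blue look-alikes at (204,302) and (241,284) are off the mat. The cabinet is around (463,365) with its grip at (425,315), and the basket is at (502,225). The side picture shows the same things: jars at (369,495), (438,478) and (407,430), basket at (350,258).

Run:
```python
from h import *
np.set_printoptions(precision=3,suppress=True)
s=512/800
def P(c,px,z): return at(c,(px[0]*s,px[1]*s),z)
for n,px in dict(FL=(483,292),FR=(383,353),BR=(437,428),BL=(543,357)).items(): print("cab scene",n,P("scene",px,.1))
for n,px in dict(FL=(446,260),FR=(492,335),BR=(609,325),BL=(556,255)).items(): print("cab side",n,P("side",px,.1))
for px in [(243,336),(267,363),(300,335)]: print("jar scene",P("scene",px,.059))
for px in [(369,490),(438,473),(407,427)]: print("jar side",P("side",px,.059))
for px in [(505,184),(555,222),(502,269),(450,222)]: print("basket sc",P("scene",px,.04))
for px in [(302,235),(382,229),(399,262),(315,280)]: print("basket sd",P("side",px,.04))
for px in [(425,310)]: print("grip",P("scene",px,.089))
for px in [(433,297),(440,320)]: print("grip side",P("side",px,.089))
for px in [(283,300),(333,352),(268,402),(214,348)]: print("mat",P("scene",px,.003))
print("forceps",P("scene",(404,197),.005),P("scene",(432,248),.005),"dish",P("scene",(547,300),.01),"spray", P("side",(427,240),0),"fl",P("side",(535,475),0),P("side",(550,560),0),"marker",P("scene",(323,250),.01),P("scene",(321,290),.01),"cap",P("scene",(371,243),.016))
# grip via wrist not visible yet
```

```text
cab scene FL [0.671 0.105 0.1  ]
cab scene FR [ 0.682 -0.141  0.1  ]
cab scene BR [ 0.865 -0.137  0.1  ]
cab scene BL [0.855 0.115 0.1  ]
cab side FL [0.662 0.102 0.1  ]
cab side FR [ 0.678 -0.136  0.1  ]
cab side BR [ 0.862 -0.132  0.1  ]
cab side BL [0.867 0.098 0.1  ]
jar scene [ 0.474 -0.355  0.059]
jar scene [ 0.557 -0.339  0.059]
jar scene [ 0.535 -0.254  0.059]
jar side [ 0.473 -0.36   0.059]
jar side [ 0.556 -0.346  0.059]
jar side [ 0.532 -0.265  0.059]
basket sc [0.413 0.363 0.04 ]
basket sc [0.572 0.389 0.04 ]
basket sc [0.614 0.204 0.04 ]
basket sc [0.44  0.182 0.04 ]
basket sd [0.406 0.36  0.04 ]
basket sd [0.58  0.372 0.04 ]
basket sd [0.595 0.215 0.04 ]
basket sd [0.428 0.162 0.04 ]
grip [ 0.637 -0.015  0.089]
grip side [ 0.617 -0.003  0.089]
grip side [ 0.615 -0.071  0.089]
mat [ 0.401 -0.239  0.003]
mat [ 0.576 -0.207  0.003]
mat [ 0.606 -0.373  0.003]
mat [ 0.432 -0.417  0.003]
forceps [0.289 0.149 0.005] [0.459 0.12  0.005] dish [0.72  0.253 0.01 ] spray [0.686 0.387 0.   ] fl [ 0.695 -0.314  0.   ] [ 0.669 -0.435  0.   ] marker [ 0.33 -0.1   0.01] [ 0.427 -0.156  0.01 ] cap [0.377 0.003 0.016]
```

```bash
cat >> h.py <<'E'
def go(x,y,z,yaw):
    o=sensors.get_obs(); R=Rn.from_quat(o["ee_rot"]).as_matrix()
    Rt=Rn.from_euler("z",yaw).as_matrix()@np.diag([1,-1,-1.])
    d=R.T@(np.array([x,y,z])-o["position"]); w=Rn.from_matrix(R.T@Rt).as_rotvec()
    print("row",np.round(d,4).tolist(),np.round(w,3).tolist(),"t",round(o["clock"],2),"yaw now",round(np.arctan2(R[1,0],R[0,0]),3),"pos",np.round(o["position"],4),"F",np.round(o["ft_force"],1),"w",round(o["grip_width"],3),"g",round(o["grasp_force"],1))
E
python3 -c "
from h import *
go(.632,-.017,.25,.045)"
```

```text
row [0.5612, -0.3338, -0.0406] [0.0, -0.0, 0.407] t 1.0 yaw now 0.452 pos [ 0.2729 -0.5623  0.2094] F [-0.   0.2  0.1] w 1.0 g 0.0
```

```bash
python3 -m inch '[[[0.561,-0.334,-0.041,0,0,0.407,-1],[0.561,-0.334,-0.041,0,0,0.407,-1],[0.561,-0.334,-0.041,0,0,0.407,-1],[0.561,-0.334,-0.041,0,0,0.407,-1],[0.561,-0.334,-0.041,0,0,0.407,-1],[0.561,-0.334,-0.041,0,0,0.407,-1],[0.561,-0.334,-0.041,0,0,0.407,-1],[0.561,-0.334,-0.041,0,0,0.407,-1],[0.561,-0.334,-0.041,0,0,0.407,-1],[0.561,-0.334,-0.041,0,0,0.407,-1]]]' 30; python3 -c "
from h import *
go(.632,-.017,.25,.045)"
```

```text
clock: 2.0
position: [0.5464, -0.1462, 0.2411]
ee_rot: [1.0, 0.022, 0.0, 0.0]
ft_force: [1.0, 0.4, 0.1]
grip_width: 0.998
grasp_force: 0.0
row [0.0912, -0.1252, -0.0089] [0.0, -0.001, -0.001] t 2.0 yaw now 0.044 pos [ 0.5464 -0.1462  0.2411] F [1.  0.4 0.1] w 0.998 g 0.0
```

```bash
python3 -m inch '[[[0.091,-0.125,-0.009,0,0,0,-1],[0.091,-0.125,-0.009,0,0,0,-1],[0.091,-0.125,-0.009,0,0,0,-1],[0.091,-0.125,-0.009,0,0,0,-1],[0.091,-0.125,-0.009,0,0,0,-1]]]'
python3 - <<'E'
from h import *
go(.632,-.017,.25,.045)
o=sensors.get_obs(); im=imaging.camera("wrist"); cv2.imwrite("pics/w1.png",cv2.resize(im,(800,600),interpolation=cv2.INTER_CUBIC))
for l in("drawer_grip","button_left","button_right"):
    for x in spotter.look_for(l,"wrist")[:4]: print(l,np.round(x["pixel"]),round(x["conf"],2),at("wrist",x["pixel"],.089,o))
print(proj("wrist",[.632,-.017,.089],o)*800/512)
E
```

```text
clock: 2.5
position: [0.6313, -0.017, 0.2492]
ee_rot: [1.0, 0.024, -0.0, -0.0]
ft_force: [-0.6, -0.2, 0.2]
grip_width: 0.995
grasp_force: 0.0
row [0.0007, 0.0001, -0.0008] [-0.001, 0.0, 0.003] t 2.5 yaw now 0.048 pos [ 0.6313 -0.017   0.2492] F [-0.6 -0.2  0.2] w 0.995 g 0.0
drawer_grip [253. 140.] 0.69 [ 0.66255326 -0.01362164  0.089     ]
button_left [235. 163.] 0.66 [0.63478834 0.00500072 0.089     ]
button_left [446. 260.] 0.28 [ 0.50745358 -0.31329899  0.089     ]
button_right [276. 165.] 0.61 [ 0.63464532 -0.04105555  0.089     ]
[397.48805545 260.16614986]
```

View pics/w1.png

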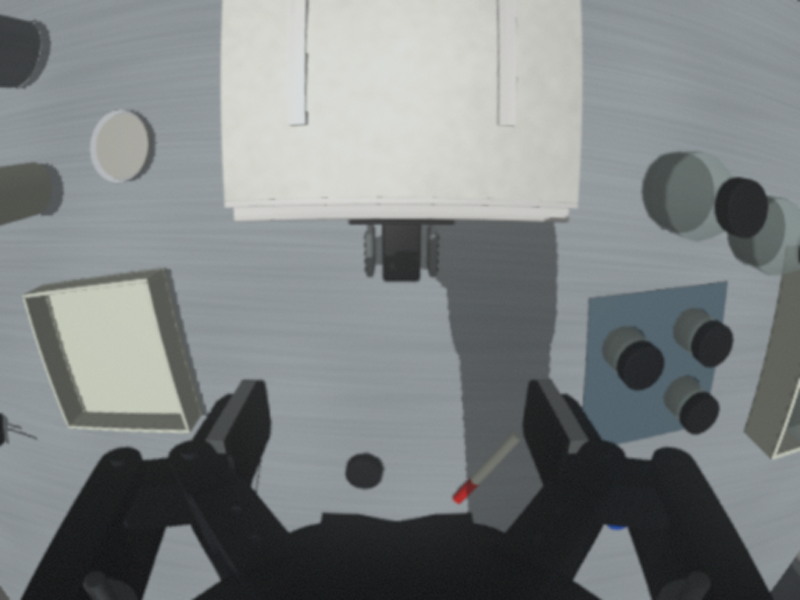

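The wrist view shows the grip block at 383–420 px across, with its front face at row 281. The button faces are at 364 and 439 px, and the panel's front edge is at about row 219. The jaws are already nearly square to the panel.

Run:
```python
from h import *
np.set_printoptions(precision=4,suppress=True)
o=sensors.get_obs(); s=512/800
P=lambda a,b,z: at("wrist",(a*s,b*s),z,o)
l,r=P(235,220,.094),P(570,217,.094); print("panel",l,r,"yaw",np.arctan2(-(l-r)[0],(l-r)[1]), "len",np.linalg.norm(l-r))
l,r=P(224,207,.1),P(580,207,.1); print("cab",l,r,"yaw",np.arctan2(-(l-r)[0],(l-r)[1]),"len",np.linalg.norm(l-r),(l+r)/2)
print("front grip",P(402,281,.089),"btns",P(364,250,.085),P(439,250,.085))
```

```text
panel [0.6585 0.0979 0.094 ] [ 0.6716 -0.1455  0.094 ] yaw 0.05373398895207814 len 0.2437209856387
cab [0.6689 0.104  0.1   ] [ 0.6803 -0.1501  0.1   ] yaw 0.044708587037759984 len 0.2543079773712277 [ 0.6746 -0.0231  0.1   ]
front grip [ 0.6157 -0.0253  0.089 ] btns [0.6369 0.0033 0.085 ] [ 0.6393 -0.0513  0.085 ]
```

```bash
python3 -c "
from h import *
go(.637,-.0245,.070,.05)"
```

```text
row [0.0063, 0.0035, 0.1797] [0.001, -0.0, -0.008] t 2.7 yaw now 0.042 pos [ 0.6305 -0.021   0.2497] F [-0.3 -0.1  1. ] w 0.997 g 0.0
```

```bash
python3 -m inch '[[[0.006,0.003,0.10,0,0,-0.005,-1],[0.006,0.003,0.10,0,0,-0.005,-1],[0.006,0.003,0.10,0,0,-0.005,-1],[0.006,0.003,0.10,0,0,-0.005,-1]]]'
python3 - <<'E'
from h import *
for i in range(3):
    go(.637,-.0245,.070,.05)
    o=sensors.get_obs(); im=imaging.camera("wrist")
    for l in ("drawer_grip",):
        for x in spotter.look_for(l,"wrist")[:2]: print(l,np.round(x["pixel"]),round(x["conf"],2),at("wrist",x["pixel"],.089,o))
cv2.imwrite("pics/w2.png",cv2.resize(im,(800,600),interpolation=cv2.INTER_CUBIC))
E
```

```text
clock: 3.1
position: [0.6368, -0.0227, 0.1506]
ee_rot: [1.0, 0.024, -0.0, 0.0]
ft_force: [0.4, -0.3, 1.1]
grip_width: 1.0
grasp_force: 0.0
row [0.0002, 0.0018, 0.0806] [0.0, 0.001, -0.002] t 3.1 yaw now 0.048 pos [ 0.6368 -0.0227  0.1506] F [ 0.4 -0.3  1.1] w 1.0 g 0.0
drawer_grip [250. 165.] 0.96 [ 0.66251451 -0.01852468  0.089     ]
row [-0.0019, 0.0024, 0.083] [0.0, -0.004, -0.001] t 3.2 yaw now 0.049 pos [ 0.6385 -0.022   0.153 ] F [0.5 0.1 1.3] w 1.005 g 0.0
drawer_grip [246. 167.] 0.58 [ 0.66264249 -0.01382559  0.089     ]
row [-0.0019, 0.0027, 0.0827] [0.0, -0.004, -0.0] t 3.3 yaw now 0.05 pos [ 0.6384 -0.0217  0.1527] F [ 0.6  0.5 -0.8] w 0.999 g 0.0
drawer_grip [252. 166.] 0.63 [ 0.66334524 -0.01830158  0.089     ]
drawer_grip [486. 245.] 0.25 [ 0.59076235 -0.28729464  0.089     ]
```

View pics/w2.png

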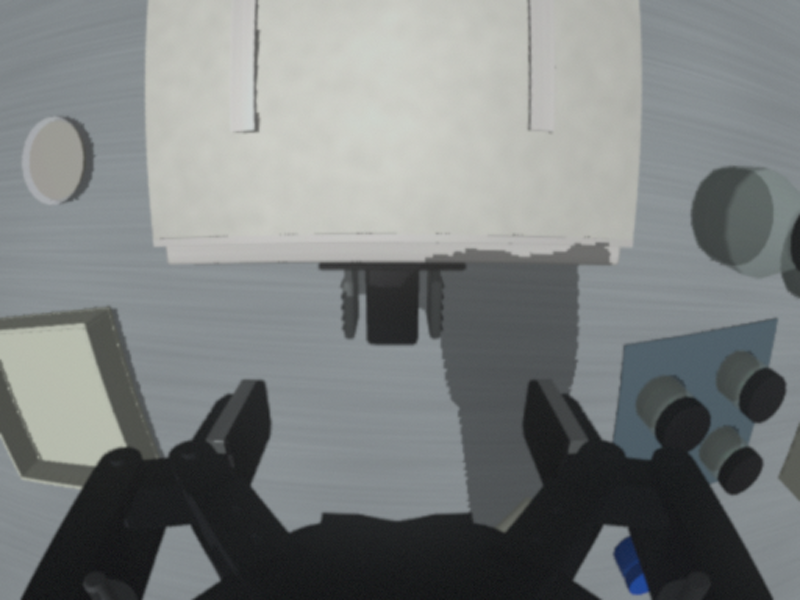

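Run:
```python
from h import *
np.set_printoptions(precision=4,suppress=True)
o=sensors.get_obs(); s=512/800; print(o["position"])
P=lambda a,b,z: at("wrist",(a*s,b*s),z,o)
l,r=P(168,264,.094),P(616,264,.094); print("panel",l,r,(l+r)/2,"yaw",np.arctan2(-(l-r)[0],(l-r)[1]), "len",np.linalg.norm(l-r))
print("front grip",P(392.5,344,.089),"btns",P(341,300,.085),P(444,300,.085))
```

```text
[ 0.6379 -0.0217  0.1516]
panel [0.6573 0.1031 0.094 ] [ 0.6694 -0.1374  0.094 ] [ 0.6633 -0.0171  0.094 ] yaw 0.05046038856098208 len 0.24080353880956548
front grip [ 0.6166 -0.0203  0.089 ] btns [0.6388 0.0082 0.085 ] [ 0.6416 -0.0463  0.085 ]
```

```bash
python3 -m inch '[[[0,-0.002,0.04,0,0,0,-1],[0,-0.002,0.08,0,0,0,-1],[0,-0.002,0.08,0,0,0,-1],[0,-0.002,0.08,0,0,0,1],[0,-0.002,0.08,0,0,0,1],[0,-0.002,0.08,0,0,0,1],[0,-0.002,0.08,0,0,0,1],[0,-0.002,0.08,0,0,0,1],[0,-0.002,0.08,0,0,0,1]]]' 40
```

```text
clock: 4.3
position: [0.6371, -0.0197, 0.07]
ee_rot: [1.0, 0.025, 0.0, 0.0]
ft_force: [-0.5, -0.6, 0.4]
grip_width: 0.006
grasp_force: 0.0
```

Run:
```python
from h import *
o=sensors.get_obs(); a=imaging.camera("wrist"); b=imaging.camera("side")[140:300,200:420]
cv2.imwrite("pics/w3.png",np.hstack([cv2.resize(a,(400,300)),cv2.resize(b,(400,300))]))
go(.637,-.0197,.07,.05)
```

```text
row [0.0, -0.0, -0.0003] [0.0, -0.0, -0.0] t 4.4 yaw now 0.05 pos [ 0.637  -0.0197  0.0697] F [-0.4 -0.7  0.2] w -0.002 g 0.0
```

View pics/w3.png

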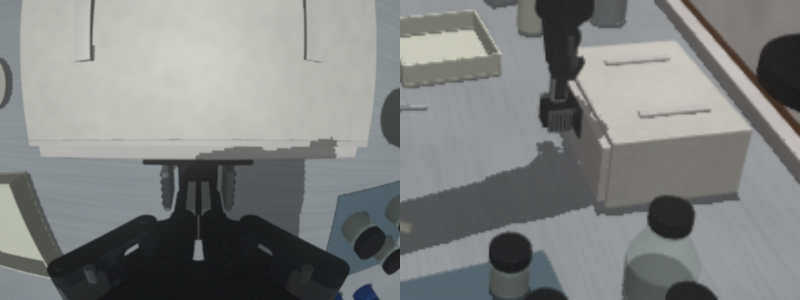

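Run:
```python
from h import *
np.set_printoptions(precision=1,suppress=True)
o=sensors.get_obs(); p=np.array(o["position"])
for n,d in dict(tip=[0,0,-.017],tcp=[0,0,0],up=[0,0,.05]).items():
    q=proj("side",p+d); print(n,"side",q,"crop",(q-[200,140])*[400/220,300/160]+[400,0],"scene",proj("scene",p+d),"wrist400",proj("wrist",p+d,o)*400/512)
a=cv2.resize(imaging.camera("side")[150:230,250:350],(500,400),interpolation=cv2.INTER_CUBIC); b=cv2.resize(imaging.camera("wrist")[180:290,210:310],(300,330),interpolation=cv2.INTER_CUBIC)
c=np.zeros((400,800,3),np.uint8); c[:,:500]=a; c[:330,500:]=b; cv2.imwrite("pics/w4.png",cv2.convertScaleAbs(c,alpha=1.8))
```

```text
tip side [285.1 204.9] crop [554.8 121.7] scene [270.7 204.8] wrist400 [198.6 170.9]
tcp side [285.5 199.4] crop [555.5 111.4] scene [270.8 202.1] wrist400 [198.6 179.6]
up side [286.8 182.6] crop [557.7  79.8] scene [270.9 193.8] wrist400 [198.5 215.8]
```

View pics/w4.png

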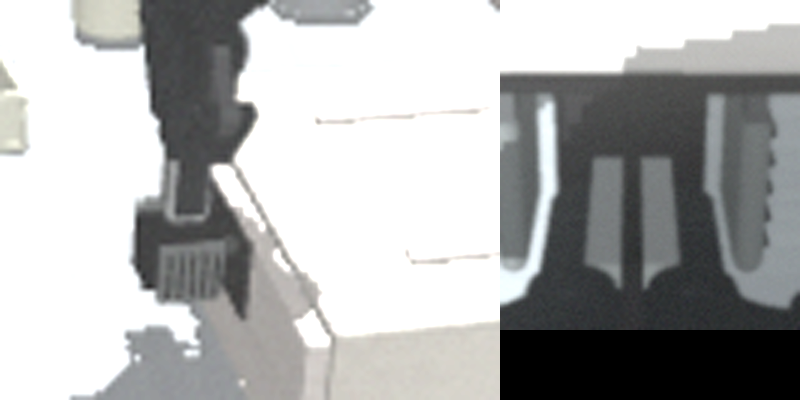

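The fingers shut on nothing. They show as closed over the block, between the buttons, and both buttons are still out at (515,180) and (745,180) in the crop. I'll back straight up, reopen and close in stages.

```bash
python3 -m inch '[[[0,0,-0.02,0,0,0,1],[0,0,-0.05,0,0,0,1],[0,0,-0.06,0,0,0,1],[0,0,-0.06,0,0,0,-1],[0,0,-0.06,0,0,0,-1],[0,0,-0.06,0,0,0,-1],[0,0,-0.06,0,0,0,-1],[0,0,-0.06,0,0,0,-1],[0,0,-0.06,0,0,0,-1]]]' 40
python3 - <<'E'
from h import *
o=sensors.get_obs(); im=imaging.camera("wrist"); go(.637,-.0197,.07,.05); cv2.imwrite("pics/w5.png",cv2.resize(im[60:330],(800,422),interpolation=cv2.INTER_CUBIC))
E
```

```text
clock: 5.4
position: [0.6368, -0.0197, 0.1292]
ee_rot: [1.0, 0.025, -0.0, -0.0]
ft_force: [0.9, 0.0, 0.6]
grip_width: 0.988
grasp_force: 0.0
row [0.0002, 0.0, 0.0593] [-0.0, 0.0, -0.0] t 5.45 yaw now 0.05 pos [ 0.6369 -0.0197  0.1293] F [ 0.5  0.1 -0.7] w 0.998 g 0.0
```

View pics/w5.png

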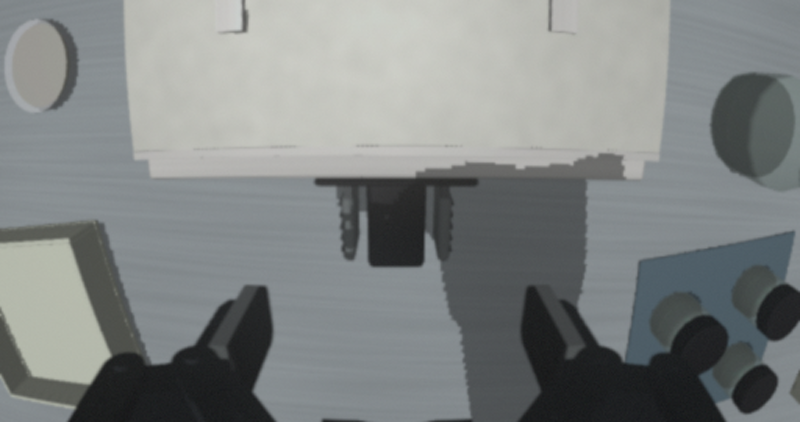

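The grip is centred between the open jaws: block at 368–425 px, buttons at 340 and 452 px. I'll go down, settle, then close in stages.

```bash
python3 -m inch '[[[0,0,0.03,0,0,0,-1],[0,0,0.06,0,0,0,-1],[0,0,0.062,0,0,0,-1],[0,0,0.062,0,0,0,-1],[0,0,0.062,0,0,0,-1],[0,0,0.062,0,0,0,-1]]]' 20; python3 -m inch '[[[0,0,0,0,0,0,-0.3],[0,0,0,0,0,0,-0.3],[0,0,0,0,0,0,-0.3]]]' 20;  python3 -m inch '[[[0,0,0,0,0,0,0],[0,0,0,0,0,0,0]]]' 20; python3 -m inch '[[[0,0,0,0,0,0,0.2],[0,0,0,0,0,0,0.2],[0,0,0,0,0,0,0.2]]]' 20; python3 -c "
from h import *
b=imaging.camera('wrist')[110:290,150:360]; cv2.imwrite('pics/w6.png',cv2.resize(cv2.convertScaleAbs(b,alpha=1.6),(630,540),interpolation=cv2.INTER_CUBIC))"
```

```text
clock: 6.05
position: [0.638, -0.0196, 0.0694]
ee_rot: [1.0, 0.025, 0.001, 0.0]
ft_force: [0.5, -0.2, 0.2]
grip_width: 1.0
grasp_force: 0.0
clock: 6.35
position: [0.6371, -0.0197, 0.0679]
ee_rot: [1.0, 0.025, 0.0, 0.0]
ft_force: [-0.4, 1.0, -0.4]
grip_width: 0.652
grasp_force: 0.0
clock: 6.55
position: [0.637, -0.0197, 0.0676]
ee_rot: [1.0, 0.025, 0.0, 0.0]
ft_force: [0.6, -0.5, 0.3]
grip_width: 0.501
grasp_force: 0.0
clock: 6.85
position: [0.637, -0.0197, 0.0676]
ee_rot: [1.0, 0.025, 0.0, 0.0]
ft_force: [0.8, -0.3, 0.0]
grip_width: 0.402
grasp_force: 0.0
```

View pics/w6.png

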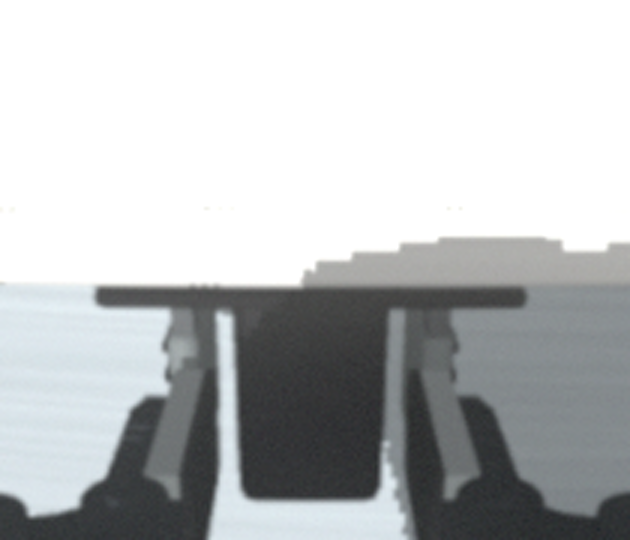

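The picture shows the pads (tips at crop row 370) nearer the camera than the buttons, and overlapping them without contact. The pad spacing and its pixel scale put the tips about 25 mm behind the reported TCP instead of 17 mm ahead, and the side view agrees. The fingers closed above the grip. I'll open to 60 mm and go lower in small steps while watching the force.

```bash
python3 -m inch '[[[0,0,0,0,0,0,-0.5],[0,0,0,0,0,0,-0.5],[0,0,0.005,0,0,0,-0.5],[0,0,0.01,0,0,0,-0.5],[0,0,0.015,0,0,0,-0.5],[0,0,0.015,0,0,0,-0.5]]]' 20
python3 - <<'E'
from h import *
o=sensors.get_obs()
b=imaging.camera('wrist')[110:290,150:360]; c=imaging.camera('side')[150:230,250:350]
cv2.imwrite('pics/w7.png',np.hstack([cv2.resize(cv2.convertScaleAbs(x,alpha=1.6),(400,340),interpolation=cv2.INTER_CUBIC) for x in(b,c)]))
E
```

```text
clock: 7.5
position: [0.6362, -0.0197, 0.0513]
ee_rot: [1.0, 0.025, -0.001, -0.0]
ft_force: [0.7, 0.1, -0.8]
grip_width: 0.752
grasp_force: 0.0
```

View pics/w7.png

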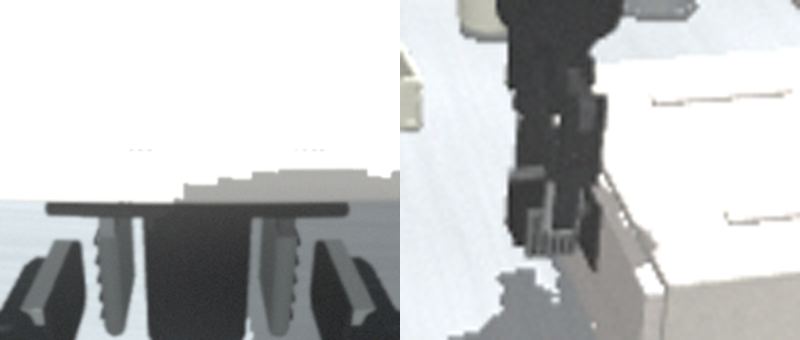

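The fingers now stand either side of the buttons, with the tips partway down the plates. I'll go 10 mm lower and squeeze.

```bash
python3 -m inch '[[[0,0,0.005,0,0,0,-0.5],[0,0,0.01,0,0,0,-0.5],[0,0,0.01,0,0,0,-0.5],[0,0,0.01,0,0,0,1],[0,0,0.01,0,0,0,1],[0,0,0.01,0,0,0,1],[0,0,0.01,0,0,0,1],[0,0,0.01,0,0,0,1],[0,0,0.01,0,0,0,1]]]' 30
```

```text
clock: 8.5
position: [0.6372, -0.0194, 0.0437]
ee_rot: [1.0, 0.025, 0.0, 0.0]
ft_force: [-3.8, 1.1, 6.7]
grip_width: 0.434
grasp_force: 30.9
```

```bash
python3 -m inch '[[[-0.004,0,0,0,0,0,1],[-0.010,0,0,0,0,0,1],[-0.02,0,0,0,0,0,1],[-0.035,0,0,0,0,0,1],[-0.055,0,0,0,0,0,1],[-0.08,0,0,0,0,0,1],[-0.105,0,0,0,0,0,1],[-0.13,0,0,0,0,0,1],[-0.15,0,0,0,0,0,1],[-0.16,0,0,0,0,0,1]]]' 40;python3 -m inch '[[[-0.005,0,0,0,0,0,1],[-0.01,0,0,0,0,0,1],[-0.011,0,0,0,0,0,1],[-0.011,0,0,0,0,0,1]]]' 40
```

```text
clock: 9.5
position: [0.477, -0.0271, 0.0438]
ee_rot: [1.0, 0.025, 0.001, 0.0]
ft_force: [3.2, 3.3, 4.8]
grip_width: 0.424
grasp_force: 40.9
clock: 9.9
position: [0.4673, -0.0275, 0.0437]
ee_rot: [1.0, 0.025, 0.002, -0.0]
ft_force: [0.4, 3.3, 8.6]
grip_width: 0.423
grasp_force: 41.3
```

```bash
python3 -m inch '[[[-0.002,0,0,0,0,0,1],[-0.004,0,0,0,0,0,1],[-0.004,0,0,0,0,0,1]]]' 40; python3 -m inch '[[[0.002,0,0,0,0,0,-0.5],[0.002,0,0,0,0,0,-0.5],[0.002,0,0,0,0,0,-0.5],[0.002,0,-0.03,0,0,0,-0.5],[0.002,0,-0.07,0,0,0,-0.5],[0.002,0,-0.12,0,0,0,-0.5],[0.002,0,-0.17,0,0,0,-1],[0.05,0,-0.22,0,0,0,-1],[0.08,0,-0.22,0,0,0,-1],[0.08,0,-0.22,0,0,0,-1]]]'
python3 - <<'E'
from h import *
np.set_printoptions(precision=4,suppress=True)
o=sensors.get_obs(); go(.56,-.02,.26,.05); im=imaging.camera("wrist"); cv2.imwrite("pics/w8.png",cv2.resize(im,(800,600),interpolation=cv2.INTER_CUBIC))
for l,z in(("cup1",.078),("jar1",.059),("drawer_grip",.089)):
    for x in spotter.look_for(l,"wrist")[:6]: print(l,np.round(x["pixel"]),np.round(np.array(x["pixel"])*1.5625),round(x["conf"],2),at("wrist",x["pixel"],z,o))
E
```

```text
clock: 10.2
position: [0.4672, -0.0275, 0.0439]
ee_rot: [1.0, 0.025, 0.006, -0.001]
ft_force: [24.2, 3.6, -14.8]
grip_width: 0.416
grasp_force: 43.3
clock: 11.2
position: [0.5456, -0.0244, 0.2633]
ee_rot: [1.0, 0.025, 0.001, -0.001]
ft_force: [-0.9, -0.4, -1.3]
grip_width: 0.999
grasp_force: 0.0
row [0.0146, -0.0037, 0.0033] [-0.001, -0.002, -0.001] t 11.2 yaw now 0.049 pos [ 0.5456 -0.0244  0.2633] F [-0.9 -0.4 -1.3] w 0.999 g 0.0
cup1 [249. 122.] [389. 190.] 0.96 [ 0.5949 -0.0152  0.078 ]
cup1 [312. 121.] [487. 189.] 0.87 [ 0.6001 -0.0896  0.078 ]
jar1 [411. 175.] [642. 273.] 0.96 [ 0.5382 -0.247   0.059 ]
jar1 [453. 211.] [708. 330.] 0.9 [ 0.4846 -0.3443  0.059 ]
jar1 [456. 163.] [712. 255.] 0.8 [ 0.5621 -0.3281  0.059 ]
jar1 [441. 279.] [689. 435.] 0.67 [ 0.3555 -0.3665  0.059 ]
```

View pics/w8.png

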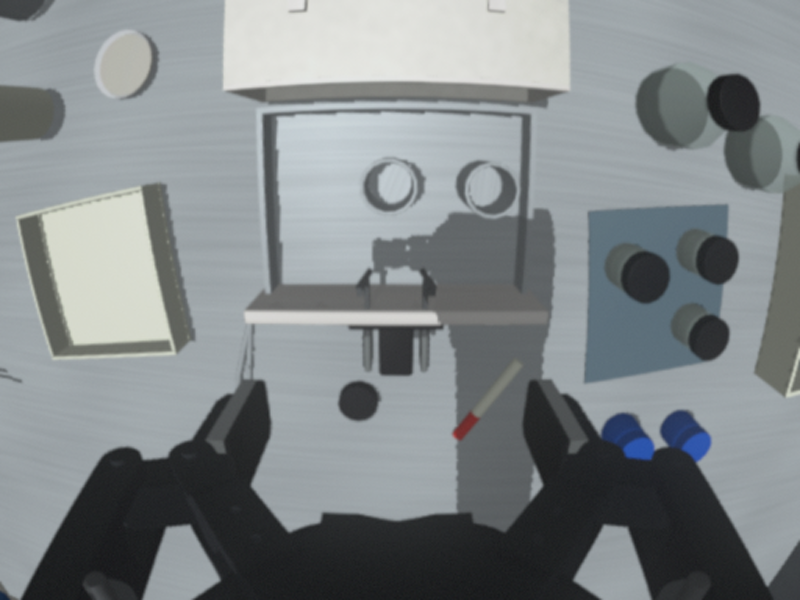

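The drawer is out to its stop, and two cups stand in it at (391,186) and (487,189). The jars are at (642,275), (717,258) and (707,338), and the basket is at about (98,272).

Run:
```python
from h import *
np.set_printoptions(precision=3,suppress=True)
o=sensors.get_obs(); s=1/1.5625
P=lambda a,b,z: at("wrist",(a*s,b*s),z,o)
print("pos",o["position"])
for n,p in dict(A=(391,186),B=(487,189)).items(): print("cup",n,P(*p,.075))
for p in [(20,215),(145,188),(176,354),(53,357)]: print("basket rim",P(*p,.04))
for p in [(248,322),(547,322)]: print("panel",P(*p,.094))
for p in [(270,292),(275,110),(525,110),(520,292)]: print("tray floor",P(*p,.02), "walltop",P(*p,.05))
go(.597,-.016,.12,.05)
```

```text
pos [ 0.541 -0.024  0.262]
cup A [ 0.593 -0.017  0.075]
cup B [ 0.595 -0.09   0.075]
basket rim [0.565 0.383 0.04 ]
basket rim [0.586 0.21  0.04 ]
basket rim [0.421 0.192 0.04 ]
basket rim [0.399 0.367 0.04 ]
panel [0.484 0.092 0.094]
panel [ 0.496 -0.147  0.094]
tray floor [0.485 0.093 0.02 ] walltop [0.495 0.085 0.05 ]
tray floor [0.653 0.089 0.02 ] walltop [0.651 0.081 0.05 ]
tray floor [ 0.665 -0.13   0.02 ] walltop [ 0.662 -0.122  0.05 ]
tray floor [ 0.497 -0.143  0.02 ] walltop [ 0.506 -0.134  0.05 ]
row [0.0566, -0.0057, 0.1418] [0.0, 0.002, -0.0] t 11.4 yaw now 0.05 pos [ 0.541 -0.024  0.262] F [ 0.6  0.7 -0.3] w 0.999 g 0.0
```

```bash
python3 -m inch '[[[0.03,-0.002,0.03,0,0,0,-0.45],[0.056,-0.004,0.07,0,0,0,-0.45],[0.056,-0.004,0.12,0,0,0,-0.45],[0.056,-0.004,0.16,0,0,0,-0.45],[0.056,-0.004,0.19,0,0,0,-0.45],[0.056,-0.004,0.21,0,0,0,-0.45],[0.056,-0.004,0.225,0,0,0,-0.45],[0.056,-0.004,0.23,0,0,0,-0.45],[0.056,-0.004,0.23,0,0,0,-0.45]]]' 40; python3 -m inch '[[[0,0,0,0,0,0,1],[0,0,0,0,0,0,1],[0,0,0,0,0,0,1],[0,0,0,0,0,0,1]]]' 40
```

```text
clock: 12.3
position: [0.5975, -0.0178, 0.0327]
ee_rot: [1.0, 0.025, -0.0, 0.0]
ft_force: [-0.8, -0.2, 0.6]
grip_width: 0.722
grasp_force: 0.0
clock: 12.7
position: [0.5987, -0.0176, 0.0342]
ee_rot: [1.0, 0.025, 0.001, 0.0]
ft_force: [-0.7, -0.4, 7.3]
grip_width: 0.498
grasp_force: 40.7
```

```bash
python3 -m inch '[[[0,0,-0.03,0,0,0,1],[0,0,-0.07,0,0,0,1],[0,0,-0.11,0,0,0,1],[0,0,-0.13,0,0,0,1],[0,0,-0.13,0,0,0,1]]]' 40; python3 -c "
from h import *
go(.539,.289,.16,.12)"
```

```text
clock: 13.2
position: [0.5998, -0.0175, 0.1667]
ee_rot: [1.0, 0.025, 0.003, 0.0]
ft_force: [0.2, 0.3, -0.9]
grip_width: 0.495
grasp_force: 41.3
row [-0.0455, -0.3091, 0.0062] [0.001, -0.006, -0.07] t 13.2 yaw now 0.05 pos [ 0.5998 -0.0175  0.1667] F [ 0.2  0.3 -0.9] w 0.495 g 41.3
```

```bash
python3 -m inch '[[[-0.003,-0.02,0,0,0,-0.01,1],[-0.009,-0.06,0,0,0,-0.02,1],[-0.015,-0.10,0,0,0,-0.03,1],[-0.021,-0.14,0,0,0,-0.04,1],[-0.027,-0.18,0,0,0,-0.05,1],[-0.033,-0.22,0,0,0,-0.06,1],[-0.039,-0.26,0,0,0,-0.07,1],[-0.044,-0.295,0,0,0,-0.07,1],[-0.0455,-0.309,0.0,0,0,-0.07,1],[-0.0455,-0.309,0.0,0,0,-0.07,1]]]' 40;  python3 - <<'E'
from h import *
np.set_printoptions(precision=3,suppress=True)
imaging.camera("scene");o=sensors.get_obs(); go(.539,.289,.04,.12); im=imaging.camera("wrist"); cv2.imwrite("pics/w9.png",cv2.resize(im,(800,600),interpolation=cv2.INTER_CUBIC))
E
```

```text
clock: 14.2
position: [0.5347, 0.2918, 0.1614]
ee_rot: [0.998, 0.062, -0.001, -0.0]
ft_force: [-0.7, -0.6, -1.1]
grip_width: 0.491
grasp_force: 41.2
row [0.0032, 0.0008, 0.1215] [0.0, 0.002, 0.002] t 14.25 yaw now 0.122 pos [0.536 0.289 0.162] F [-0.5 -0.6 -0.6] w 0.494 g 41.2
```

View pics/w9.png

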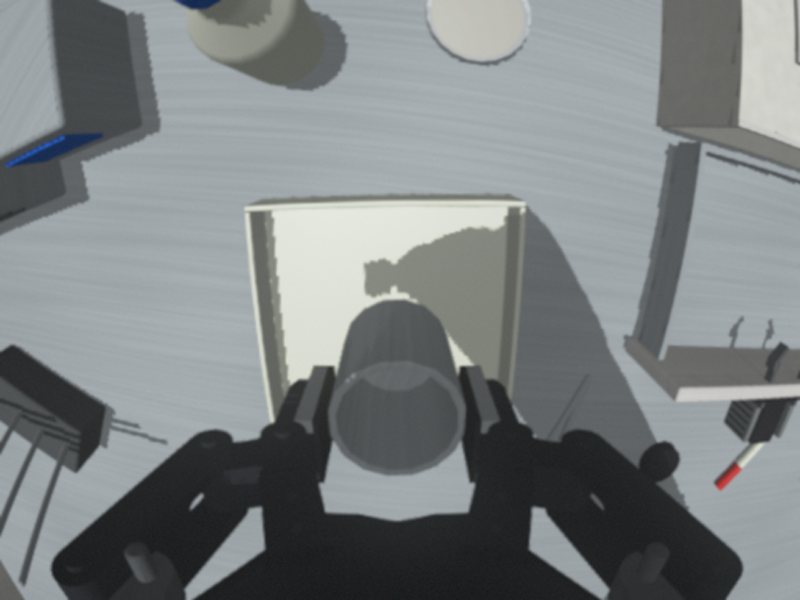

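The wrist view shows cup A held upright at (397,415) over the basket, whose far rim runs from (247,207) to (525,203), nearly square to the jaws.

Run:
```python
from h import *
np.set_printoptions(precision=3,suppress=True)
o=sensors.get_obs(); s=1/1.5625; a,b=[at("wrist",(p[0]*s,p[1]*s),.04,o) for p in((247,207),(525,203))]
m=(a+b)/2; d=(a-b)/np.linalg.norm(a-b); ex=np.array([d[1],-d[0],0]); print(a,b,"len",np.linalg.norm(a-b),"yaw",np.arctan2(ex[1],ex[0]))
c=m-.085*ex; t=c+.036*ex; print("centre",c,"place +x",t,"place -x",c-.036*ex)
go(t[0],t[1],.04,np.arctan2(ex[1],ex[0]))
```

```text
[0.571 0.389 0.04 ] [0.594 0.213 0.04 ] len 0.1773691146326969 yaw 0.13219525373682353
centre [0.499 0.29  0.04 ] place +x [0.534 0.295 0.04 ] place -x [0.463 0.285 0.04 ]
row [-0.0016, -0.007, 0.1216] [0.001, 0.001, -0.012] t 14.3 yaw now 0.12 pos [0.537 0.288 0.162] F [ 0.2  0.  -1.5] w 0.491 g 41.2
```

```bash
python3 -m inch '[[[-0.002,-0.006,0.04,0,0,-0.012,1],[-0.002,-0.006,0.08,0,0,-0.012,1],[-0.002,-0.006,0.11,0,0,-0.012,1],[-0.002,-0.006,0.13,0,0,-0.012,1],[-0.002,-0.006,0.138,0,0,-0.012,1],[-0.002,-0.006,0.141,0,0,-0.012,1],[-0.002,-0.006,0.143,0,0,-0.012,1],[-0.002,-0.006,0.143,0,0,-0.012,1]]]' 40
```

```text
clock: 15.1
position: [0.535, 0.2944, 0.0205]
ee_rot: [0.998, 0.066, 0.001, -0.0]
ft_force: [0.3, 0.1, -0.7]
grip_width: 0.492
grasp_force: 41.2
```

```bash
python3 -m inch '[[[0,0,0.001,0,0,0,1],[0,0,0.002,0,0,0,1],[0,0,0.003,0,0,0,1],[0,0,0.003,0,0,0,1]]]' 40
```

```text
clock: 15.5
position: [0.5349, 0.2948, 0.0182]
ee_rot: [0.998, 0.066, 0.001, 0.0]
ft_force: [-3.7, -2.5, 10.0]
grip_width: 0.492
grasp_force: 42.4
```

Contact is made, so I'll open, lift and return over cup B.

```bash
python3 -m inch '[[[0,0,0,0,0,0,-0.4],[0,0,0,0,0,0,-0.4],[0,0,0,0,0,0,-0.4],[0,0,-0.02,0,0,0,-0.4],[0,0,-0.06,0,0,0,-0.4],[0,0,-0.11,0,0,0,-0.4],[0,0,-0.16,0,0,0,-0.4],[0,0,-0.18,0,0,0,-0.4]]]' 40;  python3 - <<'E'
from h import *
np.set_printoptions(precision=3,suppress=True)
o=sensors.get_obs(); imaging.camera("wrist")
for x in spotter.look_for("cup1","wrist")[:4]: print(np.round(x["pixel"]),round(x["conf"],2),at("wrist",x["pixel"],.058,o))
go(.599,-.09,.20,.05)
E
```

```text
clock: 16.3
position: [0.5355, 0.2957, 0.2019]
ee_rot: [0.998, 0.066, 0.003, -0.001]
ft_force: [0.3, 0.9, -0.7]
grip_width: 0.706
grasp_force: 0.0
[504. 164.] 0.89 [ 0.6   -0.051  0.058]
[256. 172.] 0.67 [0.536 0.294 0.058]
row [0.0121, 0.3906, -0.0002] [-0.002, -0.006, 0.082] t 16.4 yaw now 0.132 pos [0.536 0.296 0.201] F [ 0.3  0.7 -0.1] w 0.697 g 0.0
```

```bash
python3 -m inch '[[[0.012,0.05,0,0,0,0.08,-0.4],[0.012,0.1,0,0,0,0.08,-0.4],[0.012,0.15,0,0,0,0.08,-0.4],[0.012,0.2,0,0,0,0.08,-0.4],[0.012,0.25,0,0,0,0.08,-0.4],[0.012,0.3,0,0,0,0.08,-0.4],[0.012,0.35,0,0,0,0.08,-0.4],[0.012,0.38,0,0,0,0.08,-0.4],[0.012,0.39,0,0,0,0.08,-0.4],[0.012,0.39,0,0,0,0.08,-0.4]]]' 40;  python3 - <<'E'
from h import *
np.set_printoptions(precision=3,suppress=True)
imaging.camera("wrist");o=sensors.get_obs();imaging.camera("wrist")
for l in("cup1","drawer_floor"):
  for x in spotter.look_for(l,"wrist")[:4]: print(l,np.round(x["pixel"]),round(x["conf"],2),at("wrist",x["pixel"],.075,o))
go(.599,-.09,.034,.05)
E
```

```text
clock: 17.4
position: [0.5969, -0.0922, 0.1953]
ee_rot: [1.0, 0.025, -0.001, -0.0]
ft_force: [-0.3, 0.8, 0.2]
grip_width: 0.701
grasp_force: 0.0
cup1 [  9. 200.] 0.91 [0.551 0.24  0.075]
cup1 [258. 170.] 0.78 [ 0.604 -0.093  0.075]
cup1 [198. 189.] 0.73 [ 0.581 -0.032  0.075]
drawer_floor [198. 190.] 0.58 [ 0.58  -0.033  0.075]
drawer_floor [21. 74.] 0.57 [0.712 0.192 0.075]
row [0.0015, 0.002, 0.1625] [-0.001, 0.0, 0.005] t 17.6 yaw now 0.055 pos [ 0.597 -0.088  0.197] F [-0.1  0.2 -0.3] w 0.699 g 0.0
```

```bash
python3 -m inch '[[[0.004,0.003,0.04,0,0,0,-0.4],[0.004,0.003,0.08,0,0,0,-0.4],[0.004,0.003,0.12,0,0,0,-0.4],[0.004,0.003,0.145,0,0,0,-0.4],[0.004,0.003,0.158,0,0,0,-0.4],[0.004,0.003,0.162,0,0,0,-0.4],[0.004,0.003,0.162,0,0,0,-0.4]]]' 40; python3 -m inch '[[[0,0,0,0,0,0,1],[0,0,0,0,0,0,1],[0,0,0,0,0,0,1],[0,0,0,0,0,0,1],[0,0,-0.03,0,0,0,1],[0,0,-0.07,0,0,0,1],[0,0,-0.11,0,0,0,1],[0,0,-0.13,0,0,0,1],[0,0,-0.13,0,0,0,1]]]' 40; python3 -c "
from h import *
go(.463,.285,.162,.13)"
```

```text
clock: 18.3
position: [0.6021, -0.0927, 0.0353]
ee_rot: [1.0, 0.026, 0.0, -0.0]
ft_force: [0.6, 0.2, 0.6]
grip_width: 0.699
grasp_force: 0.0
clock: 19.2
position: [0.6036, -0.0936, 0.1689]
ee_rot: [1.0, 0.026, 0.003, 0.001]
ft_force: [1.5, -0.6, -1.9]
grip_width: 0.501
grasp_force: 41.3
row [-0.1209, -0.3853, 0.0055] [0.002, -0.007, -0.078] t 19.2 yaw now 0.052 pos [ 0.6036 -0.0936  0.1689] F [ 1.5 -0.6 -1.9] w 0.501 g 41.3
```

```bash
python3 -m inch '[[[-0.012,-0.04,0,0,0,-0.02,1],[-0.025,-0.08,0,0,0,-0.04,1],[-0.038,-0.12,0,0,0,-0.06,1],[-0.05,-0.16,0,0,0,-0.078,1],[-0.063,-0.2,0,0,0,-0.078,1],[-0.076,-0.24,0,0,0,-0.078,1],[-0.089,-0.28,0,0,0,-0.078,1],[-0.101,-0.32,0,0,0,-0.078,1],[-0.114,-0.36,0,0,0,-0.078,1],[-0.121,-0.385,0.005,0,0,-0.078,1]]]' 40; python3 -m inch '[[[0,0,0,0,0,0,1],[0,0,0,0,0,0,1]]]' 40;python3 -c "
from h import *
go(.463,.285,.02,.13)"
```

```text
clock: 20.2
position: [0.4588, 0.288, 0.1596]
ee_rot: [0.998, 0.066, 0.0, -0.0]
ft_force: [-1.2, -0.6, -1.0]
grip_width: 0.499
grasp_force: 41.3
clock: 20.4
position: [0.4603, 0.2847, 0.1588]
ee_rot: [0.998, 0.065, -0.001, 0.0]
ft_force: [-0.2, -0.6, -1.8]
grip_width: 0.504
grasp_force: 41.3
row [0.0029, -0.0, 0.1388] [0.001, 0.001, 0.001] t 20.4 yaw now 0.131 pos [0.4603 0.2847 0.1588] F [-0.2 -0.6 -1.8] w 0.504 g 41.3
```

```bash
python3 -m inch '[[[0.003,0,0.04,0,0,0,1],[0.003,0,0.08,0,0,0,1],[0.003,0,0.11,0,0,0,1],[0.003,0,0.128,0,0,0,1],[0.003,0,0.135,0,0,0,1],[0.003,0,0.137,0,0,0,1],[0.003,0,0.138,0,0,0,1],[0.003,0,0.139,0,0,0,1],[0.003,0,0.140,0,0,0,1]]]' 40
```

```text
clock: 21.3
position: [0.4645, 0.2854, 0.0205]
ee_rot: [0.998, 0.065, 0.001, -0.0]
ft_force: [-1.5, -3.5, 12.1]
grip_width: 0.502
grasp_force: 42.5
```

Contact again; release, lift, and look at the basket and the jars.

```bash
python3 -m inch '[[[0,0,0,0,0,0,-0.4],[0,0,0,0,0,0,-0.4],[0,0,0,0,0,0,-0.4],[0,0,-0.02,0,0,0,-0.4],[0,0,-0.06,0,0,0,-0.4],[0,0,-0.11,0,0,0,-0.4],[0,0,-0.16,0,0,0,-0.4],[0,0,-0.2,0,0,0,-0.4],[0,0,-0.2,0,0,0,-0.4]]]' 40;  python3 - <<'E'
from h import *
np.set_printoptions(precision=3,suppress=True)
imaging.camera("scene");o=sensors.get_obs(); imaging.camera("wrist")
for x in spotter.look_for("cup1","wrist")[:4]: print(np.round(x["pixel"]),round(x["conf"],2),at("wrist",x["pixel"],.058,o))
imaging.camera("side")
for c in("scene","side"):
  for l,z in(("jar1",.045),("cup1",.04)):
    for x in spotter.look_for(l,c)[:6]: print(c,l,np.round(x["pixel"]),round(x["conf"],2),at(c,x["pixel"],z))
go(.50,-.10,.22,.0)
E
```

```text
clock: 22.2
position: [0.4658, 0.2871, 0.2255]
ee_rot: [0.998, 0.065, 0.004, -0.002]
ft_force: [1.2, -0.2, 1.5]
grip_width: 0.696
grasp_force: 0.0
[257. 109.] 0.8 [0.53  0.292 0.058]
[255. 168.] 0.79 [0.464 0.286 0.058]
scene jar1 [192. 219.] 0.76 [ 0.543 -0.261  0.045]
scene jar1 [154. 183.] 0.76 [ 0.346 -0.308  0.045]
scene jar1 [171. 233.] 0.75 [ 0.55  -0.34   0.045]
scene jar1 [156. 220.] 0.57 [ 0.484 -0.36   0.045]
scene jar1 [130. 191.] 0.56 [ 0.331 -0.389  0.045]
scene cup1 [326. 149.] 0.62 [0.542 0.279 0.04 ]
scene cup1 [314. 135.] 0.52 [0.464 0.283 0.04 ]
side jar1 [158. 305.] 0.96 [ 0.333 -0.308  0.045]
side jar1 [234. 324.] 0.89 [ 0.468 -0.371  0.045]
side jar1 [159. 347.] 0.79 [ 0.34  -0.399  0.045]
side jar1 [279. 312.] 0.75 [ 0.552 -0.355  0.045]
side jar1 [260. 280.] 0.65 [ 0.531 -0.271  0.045]
side jar1 [183. 255.] 0.6 [ 0.378 -0.173  0.045]
side cup1 [214. 162.] 0.79 [0.47  0.265 0.04 ]
side cup1 [232. 160.] 0.62 [0.528 0.274 0.04 ]
row [-0.0136, 0.3865, -0.0013] [0.001, 0.002, 0.13] t 22.6 yaw now 0.13 pos [0.463 0.285 0.218] F [-0.1  0.6  0.5] w 0.7 g 0.0
```

Both cups stand upright in the basket. Next, over to the jars for a closer look.

```bash
python3 -m inch '[[[-0.003,0.05,0,0,0,0.08,-0.4],[-0.006,0.1,0,0,0,0.08,-0.4],[-0.01,0.15,0,0,0,0.08,-0.4],[-0.013,0.2,0,0,0,0.08,-0.4],[-0.016,0.25,0,0,0,0.08,-0.4],[-0.019,0.3,0,0,0,0.08,-0.4],[-0.022,0.35,0,0,0,0.08,-0.4],[-0.025,0.4,0,0,0,0.08,-0.4],[-0.028,0.45,0,0,0,0.08,-0.4],[-0.03,0.5,0,0,0,0.08,-0.4]]]' 40; python3 -m inch '[[[0,0.05,0,0,0,0,-0.4],[0,0.055,0,0,0,0,-0.4],[0,0.055,0,0,0,0,-0.4],[0,0.055,0,0,0,0,-0.4]]]' 40
python3 - <<'E'
from h import *
np.set_printoptions(precision=3,suppress=True)
imaging.camera("scene");o=sensors.get_obs(); im=imaging.camera("wrist"); cv2.imwrite("pics/w10.png",cv2.resize(im,(800,600),interpolation=cv2.INTER_CUBIC))
for x in spotter.look_for("jar1","wrist")[:6]: print(np.round(x["pixel"]),np.round(np.array(x["pixel"])*1.5625),round(x["conf"],2),at("wrist",x["pixel"],.05,o))
go(.535,-.262,.034,.05)
E
```

```text
clock: 23.6
position: [0.4982, -0.2156, 0.2191]
ee_rot: [1.0, 0.025, -0.0, 0.0]
ft_force: [0.9, -0.1, 0.8]
grip_width: 0.703
grasp_force: 0.0
clock: 24.0
position: [0.5016, -0.2669, 0.2191]
ee_rot: [1.0, 0.026, -0.0, -0.001]
ft_force: [-0.4, 1.8, -0.4]
grip_width: 0.695
grasp_force: 0.0
[268. 278.] [418. 435.] 0.87 [ 0.346 -0.293  0.05 ]
[326. 188.] [509. 294.] 0.73 [ 0.479 -0.354  0.05 ]
[326. 123.] [510. 193.] 0.72 [ 0.556 -0.346  0.05 ]
[249. 136.] [388. 212.] 0.68 [ 0.536 -0.258  0.05 ]
[282. 158.] [441. 246.] 0.38 [ 0.513 -0.298  0.05 ]
[ 25. 218.] [ 39. 341.] 0.36 [0.405 0.089 0.05 ]
row [0.0333, -0.003, 0.1857] [-0.0, -0.0, 0.002] t 24.15 yaw now 0.052 pos [ 0.502 -0.267  0.22 ] F [0.2 0.2 0.4] w 0.699 g 0.0
```

View pics/w10.png

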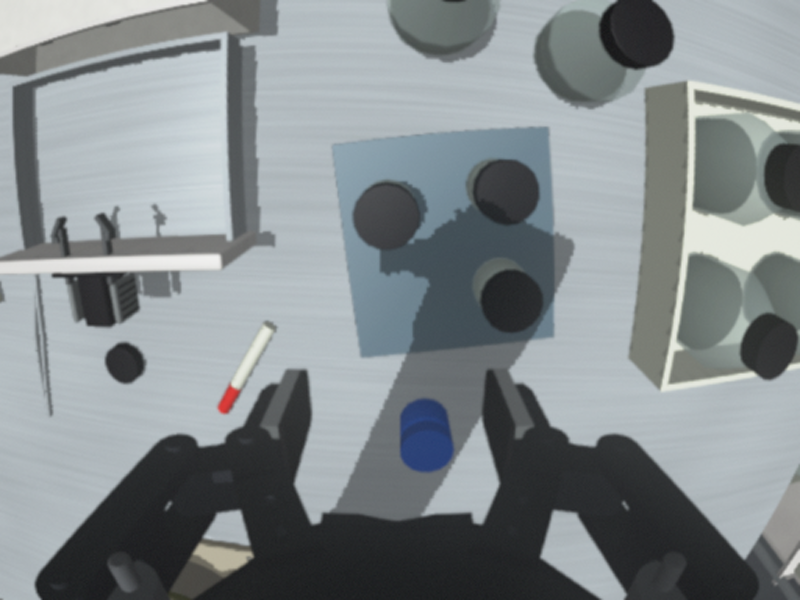

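The tray is empty. On the mat stand the black-capped jars at (387,215), (507,191) and (511,300). The blue look-alike at (426,435) is off the mat and not meant. I take the jar at (387,215) first.

Run:
```python
from h import *
np.set_printoptions(precision=3,suppress=True)
o=sensors.get_obs(); im=imaging.camera("wrist")
for p in((387,215),(507,191),(511,300)): print(at("wrist",(p[0]/1.5625,p[1]/1.5625),.058,o))
t=at("wrist",(387/1.5625,215/1.5625),.058,o)
cv2.imwrite("pics/w11.png",cv2.resize(im[90:230,210:370],(800,600),interpolation=cv2.INTER_CUBIC))
go(t[0],t[1],.013,.05)
```

```text
[ 0.535 -0.258  0.058]
[ 0.558 -0.342  0.058]
[ 0.476 -0.355  0.058]
row [0.0335, -0.0076, 0.2068] [0.0, -0.0, 0.002] t 24.2 yaw now 0.052 pos [ 0.502 -0.267  0.22 ] F [ 0.  -0.8 -0.7] w 0.699 g 0.0
```

View pics/w11.png

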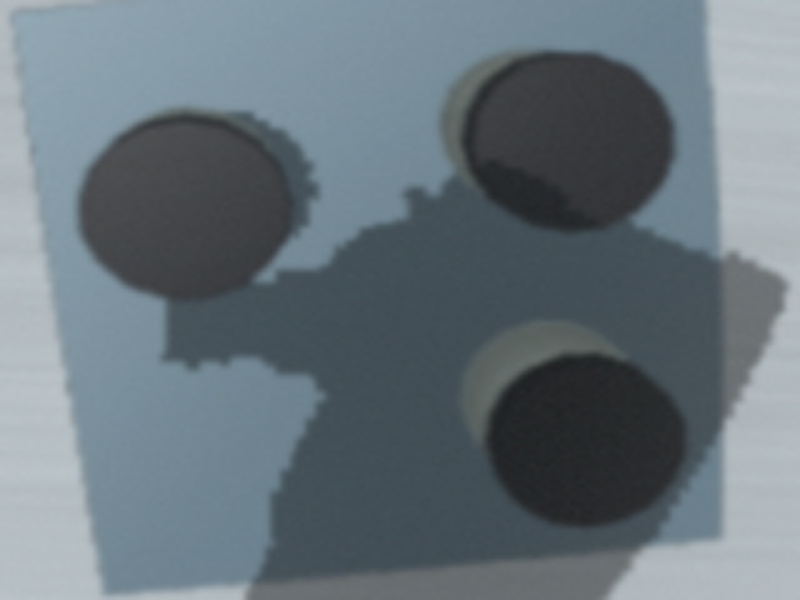

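The crop confirms three clear glass jars with black caps, at crop (187,207), (570,140) and (587,440). I grasp the first.

```bash
python3 -m inch '[[[0.02,-0.007,0.03,0,0,0,-0.45],[0.033,-0.008,0.08,0,0,0,-0.45],[0.033,-0.008,0.125,0,0,0,-0.45],[0.033,-0.008,0.165,0,0,0,-0.45],[0.033,-0.008,0.19,0,0,0,-0.45],[0.033,-0.008,0.202,0,0,0,-0.45],[0.033,-0.008,0.206,0,0,0,-0.45],[0.033,-0.008,0.206,0,0,0,-0.45]]]' 40; python3 -m inch '[[[0,0,0,0,0,0,1],[0,0,0,0,0,0,1],[0,0,0,0,0,0,1],[0,0,0,0,0,0,1]]]' 40;  python3 -m inch '[[[0,0,-0.03,0,0,0,1],[0,0,-0.07,0,0,0,1],[0,0,-0.11,0,0,0,1],[0,0,-0.14,0,0,0,1],[0,0,-0.14,0,0,0,1]]]' 40; python3 -c "
from h import *
go(.592,.053,.152,.05)"
```

```text
clock: 25.0
position: [0.5346, -0.2588, 0.0144]
ee_rot: [1.0, 0.025, 0.001, 0.0]
ft_force: [0.6, -0.8, -0.3]
grip_width: 0.726
grasp_force: 0.0
clock: 25.4
position: [0.5354, -0.2593, 0.0156]
ee_rot: [1.0, 0.025, 0.002, 0.001]
ft_force: [-0.2, 0.6, 6.9]
grip_width: 0.546
grasp_force: 41.4
clock: 25.9
position: [0.5365, -0.2599, 0.1594]
ee_rot: [1.0, 0.025, 0.004, 0.002]
ft_force: [1.1, -0.7, -0.4]
grip_width: 0.548
grasp_force: 41.5
row [0.0709, -0.3098, 0.0067] [0.004, -0.008, -0.0] t 25.9 yaw now 0.05 pos [ 0.5365 -0.2599  0.1594] F [ 1.1 -0.7 -0.4] w 0.548 g 41.5
```

```bash
python3 -m inch '[[[0.01,-0.04,0,0,0,0,1],[0.02,-0.08,0,0,0,0,1],[0.03,-0.12,0,0,0,0,1],[0.039,-0.165,0,0,0,0,1],[0.05,-0.21,0,0,0,0,1],[0.06,-0.25,0,0,0,0,1],[0.068,-0.29,0,0,0,0,1],[0.071,-0.31,0,0,0,0,1],[0.071,-0.31,0,0,0,0,1],[0.071,-0.31,0,0,0,0,1]]]' 40; python3 -c "
from h import *
go(.592,.053,.033,.05)"
```

```text
clock: 26.9
position: [0.5892, 0.054, 0.1533]
ee_rot: [1.0, 0.025, -0.0, 0.0]
ft_force: [0.8, -0.1, -0.7]
grip_width: 0.547
grasp_force: 41.5
row [0.0028, 0.0011, 0.1203] [0.001, 0.0, 0.0] t 26.9 yaw now 0.05 pos [0.5892 0.054  0.1533] F [ 0.8 -0.1 -0.7] w 0.547 g 41.5
```

```bash
python3 -m inch '[[[0.002,0,0.03,0,0,0,1],[0.002,0,0.07,0,0,0,1],[0.002,0,0.1,0,0,0,1],[0.002,0,0.113,0,0,0,1],[0.002,0,0.118,0,0,0,1],[0.002,0,0.12,0,0,0,1],[0.002,0,0.121,0,0,0,1],[0.002,0,0.121,0,0,0,1]]]' 40
```

```text
clock: 27.7
position: [0.5923, 0.0544, 0.0338]
ee_rot: [1.0, 0.025, 0.001, 0.0]
ft_force: [0.4, -0.6, -1.1]
grip_width: 0.547
grasp_force: 41.5
```

```bash
python3 -m inch '[[[0,0,0.001,0,0,0,1],[0,0,0.002,0,0,0,1],[0,0,0.003,0,0,0,1],[0,0,0.003,0,0,0,1]]]' 40
```

```text
clock: 28.1
position: [0.5939, 0.0546, 0.0325]
ee_rot: [1.0, 0.025, 0.003, 0.0]
ft_force: [-1.0, -1.0, 14.6]
grip_width: 0.547
grasp_force: 43.1
```

```bash
python3 -m inch '[[[0,0,0,0,0,0,-0.3],[0,0,0,0,0,0,-0.3],[0,0,0,0,0,0,-0.3],[0,0,-0.02,0,0,0,-0.3],[0,0,-0.06,0,0,0,-0.3],[0,0,-0.11,0,0,0,-0.3],[0,0,-0.16,0,0,0,-0.3],[-0.015,0.05,-0.19,0,0,0,-0.4],[-0.03,0.09,-0.19,0,0,0,-0.4]]]' 40; python3 -m inch '[[[-0.018,0.05,0,0,0,0,-0.4],[-0.035,0.1,0,0,0,0,-0.4],[-0.052,0.15,0,0,0,0,-0.4],[-0.07,0.2,0,0,0,0,-0.4],[-0.085,0.24,0,0,0,0,-0.4],[-0.092,0.26,0,0,0,0,-0.4],[-0.092,0.26,0,0,0,0,-0.4],[-0.092,0.26,0,0,0,0,-0.4]]]' 40;python3 - <<'E'
from h import *
np.set_printoptions(precision=3,suppress=True)
imaging.camera("scene");o=sensors.get_obs(); im=imaging.camera("wrist")
for x in spotter.look_for("jar1","wrist")[:6]: print(np.round(x["pixel"]),round(x["conf"],2),at("wrist",x["pixel"],.055,o))
# dark cap blobs
g=cv2.inRange(im,(0,0,0),(75,75,75)); n,l,st,ce=cv2.connectedComponentsWithStats(g[:230])
for i in range(1,n):
    if 300<st[i,4]<4000: print("blob",st[i],ce[i],at("wrist",ce[i],.058,o))
go(.557,-.343,.015,.05)
E
```

```text
clock: 29.0
position: [0.5681, -0.0341, 0.2233]
ee_rot: [1.0, 0.027, 0.003, -0.0]
ft_force: [0.8, -1.4, -0.3]
grip_width: 0.698
grasp_force: 0.0
clock: 29.8
position: [0.4874, -0.2995, 0.2191]
ee_rot: [1.0, 0.024, -0.0, -0.0]
ft_force: [-0.3, 0.3, 0.7]
grip_width: 0.702
grasp_force: 0.0
[15. 84.] 0.95 [0.597 0.039 0.055]
[299. 177.] 0.84 [ 0.478 -0.351  0.055]
[303. 272.] 0.67 [ 0.347 -0.371  0.055]
[247. 270.] 0.58 [ 0.348 -0.296  0.055]
blob [354   0  50  25 968] [378.871  10.035] [ 0.684 -0.431  0.058]
blob [  0  71  16  36 465] [ 6.359 87.903] [0.593 0.055 0.058]
blob [ 472   73   40   46 1528] [491.63   94.974] [ 0.614 -0.617  0.058]
blob [ 276   88   42   41 1366] [296.939 107.826] [ 0.558 -0.341  0.058]
blob [ 282  159   42   43 1399] [302.58  180.106] [ 0.475 -0.355  0.058]
blob [  16  162   52   34 1040] [ 45.513 176.863] [ 0.464 -0.012  0.058]
blob [ 459  188   39   42 1256] [478.185 209.15 ] [ 0.448 -0.633  0.058]
blob [ 52 211  23  19 362] [ 62.829 220.903] [ 0.4   -0.032  0.058]
row [0.0663, 0.0486, 0.2044] [-0.0, -0.0, 0.002] t 29.95 yaw now 0.052 pos [ 0.488 -0.298  0.219] F [-0.2  0.7  0.2] w 0.7 g 0.0
```

```bash
python3 -m inch '[[[0.03,0.02,0.03,0,0,0,-0.45],[0.067,0.047,0.08,0,0,0,-0.45],[0.067,0.047,0.125,0,0,0,-0.45],[0.067,0.047,0.165,0,0,0,-0.45],[0.067,0.047,0.19,0,0,0,-0.45],[0.067,0.047,0.201,0,0,0,-0.45],[0.067,0.047,0.204,0,0,0,-0.45],[0.067,0.047,0.204,0,0,0,-0.45]]]' 40; python3 -m inch '[[[0,0,0,0,0,0,1],[0,0,0,0,0,0,1],[0,0,0,0,0,0,1],[0,0,0,0,0,0,1]]]' 40;  python3 -m inch '[[[0,0,-0.03,0,0,0,1],[0,0,-0.07,0,0,0,1],[0,0,-0.11,0,0,0,1],[0,0,-0.14,0,0,0,1],[0,0,-0.14,0,0,0,1]]]' 40; python3 -c "
from h import *
go(.5995,-.0965,.153,.05)"
```

```text
clock: 30.75
position: [0.5578, -0.343, 0.0168]
ee_rot: [1.0, 0.025, 0.001, 0.0]
ft_force: [0.3, 0.2, 0.7]
grip_width: 0.725
grasp_force: 0.0
clock: 31.15
position: [0.5581, -0.3436, 0.0179]
ee_rot: [1.0, 0.025, 0.002, 0.001]
ft_force: [-0.7, -0.1, 7.4]
grip_width: 0.546
grasp_force: 41.2
clock: 31.65
position: [0.5593, -0.3445, 0.162]
ee_rot: [1.0, 0.025, 0.004, 0.003]
ft_force: [1.1, -1.4, -1.4]
grip_width: 0.547
grasp_force: 41.6
row [0.0524, -0.2457, 0.0082] [0.005, -0.008, -0.0] t 31.65 yaw now 0.05 pos [ 0.5593 -0.3445  0.162 ] F [ 1.1 -1.4 -1.4] w 0.547 g 41.6
```

```bash
python3 -m inch '[[[0.009,-0.04,0,0,0,0,1],[0.018,-0.08,0,0,0,0,1],[0.026,-0.12,0,0,0,0,1],[0.035,-0.16,0,0,0,0,1],[0.044,-0.2,0,0,0,0,1],[0.05,-0.235,0,0,0,0,1],[0.052,-0.246,0,0,0,0,1],[0.052,-0.246,0,0,0,0,1],[0.052,-0.246,0,0,0,0,1]]]' 40; python3 -c "
from h import *
go(.5995,-.0965,.036,.05)"
```

```text
clock: 32.55
position: [0.5963, -0.0965, 0.1554]
ee_rot: [1.0, 0.024, -0.0, 0.001]
ft_force: [0.6, -0.4, -1.3]
grip_width: 0.549
grasp_force: 41.6
row [0.0032, 0.0, 0.1194] [0.001, 0.0, -0.001] t 32.55 yaw now 0.049 pos [ 0.5963 -0.0965  0.1554] F [ 0.6 -0.4 -1.3] w 0.549 g 41.6
```

```bash
python3 -m inch '[[[0.002,0,0.03,0,0,0,1],[0.002,0,0.07,0,0,0,1],[0.002,0,0.1,0,0,0,1],[0.002,0,0.113,0,0,0,1],[0.002,0,0.118,0,0,0,1],[0.002,0,0.12,0,0,0,1],[0.002,0,0.121,0,0,0,1],[0.002,0,0.122,0,0,0,1],[0.002,0,0.123,0,0,0,1]]]' 40
```

```text
clock: 33.45
position: [0.6001, -0.0949, 0.0348]
ee_rot: [1.0, 0.025, 0.002, 0.0]
ft_force: [-1.4, 0.3, 13.7]
grip_width: 0.54
grasp_force: 43.0
```

```bash
python3 -m inch '[[[0,0,0,0,0,0,-0.3],[0,0,0,0,0,0,-0.3],[0,0,0,0,0,0,-0.3],[0,0,-0.02,0,0,0,-0.3],[0,0,-0.06,0,0,0,-0.3],[0,0,-0.11,0,0,0,-0.3],[0,0,-0.16,0,0,0,-0.3],[-0.03,0.04,-0.185,0,0,0,-0.4],[-0.06,0.08,-0.185,0,0,0,-0.4]]]' 40; python3 -m inch '[[[-0.03,0.035,0,0,0,0,-0.4],[-0.06,0.07,0,0,0,0,-0.4],[-0.09,0.1,0,0,0,0,-0.4],[-0.1,0.13,0,0,0,0,-0.4],[-0.1,0.137,0,0,0,0,-0.4],[-0.1,0.137,0,0,0,0,-0.4],[-0.1,0.137,0,0,0,0,-0.4]]]' 40
cat > look.py <<'E'
from h import *
np.set_printoptions(precision=3,suppress=True)
imaging.camera("scene");o=sensors.get_obs(); im=imaging.camera("wrist")
for x in spotter.look_for("jar1","wrist")[:6]: print(np.round(x["pixel"]),round(x["conf"],2),at("wrist",x["pixel"],.055,o))
g=cv2.inRange(im,(0,0,0),(75,75,75)); n,l,st,ce=cv2.connectedComponentsWithStats(g[:230])
for i in range(1,n):
    if 300<st[i,4]<4000: print("blob",st[i],at("wrist",ce[i],.058,o),"z.075",at("wrist",ce[i],.075,o)[:2])
E
cat > t.py <<'E'
E
python3 look.py; python3 -c "
from h import *
go(.475,-.355,.015,.05)"
```

```text
clock: 34.35
position: [0.5473, -0.1725, 0.2213]
ee_rot: [1.0, 0.027, 0.003, 0.001]
ft_force: [-0.1, -1.7, -1.7]
grip_width: 0.699
grasp_force: 0.0
clock: 35.05
position: [0.4533, -0.3136, 0.217]
ee_rot: [1.0, 0.026, 0.0, -0.0]
ft_force: [0.8, 0.1, -0.5]
grip_width: 0.699
grasp_force: 0.0
[294. 148.] 0.98 [ 0.478 -0.357  0.055]
[85. 45.] 0.8 [ 0.598 -0.101  0.055]
[ 9. 64.] 0.65 [0.591 0.035 0.055]
[238. 251.] 0.62 [ 0.344 -0.298  0.055]
blob [  56   25   38   38 1141] [ 0.601 -0.087  0.058] z.075 [ 0.598 -0.099]
blob [ 464   37   44   47 1619] [ 0.624 -0.613  0.058] z.075 [ 0.62  -0.598]
blob [ 272  130   43   44 1471] [ 0.475 -0.355  0.058] z.075 [ 0.478 -0.353]
blob [   4  132   51   37 1088] [ 0.468 -0.011  0.058] z.075 [ 0.472 -0.027]
blob [ 458  159   41   46 1453] [ 0.457 -0.63   0.058] z.075 [ 0.461 -0.613]
blob [ 41 190  23  25 434] [ 0.393 -0.033  0.058] z.075 [ 0.401 -0.048]
row [0.0195, 0.0425, 0.2021] [-0.0, -0.0, 0.002] t 35.2 yaw now 0.052 pos [ 0.4532 -0.3136  0.2171] F [-0.4 -0.3 -0. ] w 0.694 g 0.0
```

```bash
python3 -m inch '[[[0.01,0.02,0.03,0,0,0,-0.45],[0.02,0.042,0.08,0,0,0,-0.45],[0.02,0.042,0.125,0,0,0,-0.45],[0.02,0.042,0.165,0,0,0,-0.45],[0.02,0.042,0.19,0,0,0,-0.45],[0.02,0.042,0.199,0,0,0,-0.45],[0.02,0.042,0.203,0,0,0,-0.45],[0.02,0.042,0.203,0,0,0,-0.45]]]' 40; python3 -m inch '[[[0,0,0,0,0,0,1],[0,0,0,0,0,0,1],[0,0,0,0,0,0,1],[0,0,0,0,0,0,1]]]' 40;  python3 -m inch '[[[0,0,-0.03,0,0,0,1],[0,0,-0.07,0,0,0,1],[0,0,-0.11,0,0,0,1],[0,0,-0.14,0,0,0,1],[0,0,-0.14,0,0,0,1]]]' 40; python3 -c "
from h import *
go(.596,-.0215,.156,.05)"
```

```text
clock: 36.0
position: [0.4753, -0.356, 0.0151]
ee_rot: [1.0, 0.025, 0.001, 0.0]
ft_force: [-1.1, 0.1, 0.8]
grip_width: 0.723
grasp_force: 0.0
clock: 36.4
position: [0.4757, -0.3567, 0.0161]
ee_rot: [1.0, 0.025, 0.001, 0.001]
ft_force: [-1.1, 0.3, 7.3]
grip_width: 0.545
grasp_force: 41.2
clock: 36.9
position: [0.4768, -0.3575, 0.1599]
ee_rot: [1.0, 0.025, 0.004, 0.003]
ft_force: [0.6, -0.1, -1.6]
grip_width: 0.543
grasp_force: 42.0
row [0.1357, -0.3297, 0.0031] [0.005, -0.007, -0.0] t 36.9 yaw now 0.05 pos [ 0.4768 -0.3575  0.1599] F [ 0.6 -0.1 -1.6] w 0.543 g 42.0
```

```bash
python3 -m inch '[[[0.016,-0.04,0,0,0,0,1],[0.033,-0.08,0,0,0,0,1],[0.049,-0.12,0,0,0,0,1],[0.066,-0.16,0,0,0,0,1],[0.082,-0.2,0,0,0,0,1],[0.099,-0.24,0,0,0,0,1],[0.115,-0.28,0,0,0,0,1],[0.13,-0.315,0,0,0,0,1],[0.136,-0.331,0,0,0,0,1],[0.136,-0.331,0,0,0,0,1]]]' 40;  python3 -m inch '[[[0,0,0,0,0,0,1]]]' 40
python3 - <<'E'
from h import *
np.set_printoptions(precision=3,suppress=True)
o=sensors.get_obs(); im=imaging.camera("wrist")
for x in spotter.look_for("jar1","wrist")[:6]: print(np.round(x["pixel"]),round(x["conf"],2),at("wrist",x["pixel"],.07,o))
cv2.imwrite("pics/w12.png",im)
go(.597,-.0203,.035,.05)
E
```

```text
clock: 37.9
position: [0.594, -0.0146, 0.1536]
ee_rot: [1.0, 0.028, -0.0, -0.001]
ft_force: [0.0, -0.9, -1.6]
grip_width: 0.545
grasp_force: 42.0
clock: 38.0
position: [0.5935, -0.019, 0.1536]
ee_rot: [1.0, 0.025, -0.0, 0.0]
ft_force: [-1.0, -0.1, -1.3]
grip_width: 0.546
grasp_force: 42.0
[255. 254.] 0.72 [ 0.527 -0.023  0.07 ]
[177. 180.] 0.71 [0.598 0.051 0.07 ]
[460. 330.] 0.68 [ 0.39  -0.334  0.07 ]
[338. 182.] 0.58 [ 0.603 -0.094  0.07 ]
[ 35. 258.] 0.57 [0.489 0.246 0.07 ]
row [0.0035, 0.0001, 0.1189] [0.001, 0.001, -0.002] t 38.1 yaw now 0.048 pos [ 0.594 -0.02   0.154] F [-0.6 -0.3 -0.9] w 0.545 g 42.0
```

```bash
python3 -m inch '[[[0.002,0,0.03,0,0,0,1],[0.002,0,0.07,0,0,0,1],[0.002,0,0.1,0,0,0,1],[0.002,0,0.113,0,0,0,1],[0.002,0,0.118,0,0,0,1],[0.002,0,0.12,0,0,0,1],[0.002,0,0.121,0,0,0,1],[0.002,0,0.122,0,0,0,1],[0.002,0,0.123,0,0,0,1]]]' 40
```

```text
clock: 39.0
position: [0.5973, -0.0186, 0.0331]
ee_rot: [1.0, 0.025, 0.002, 0.0]
ft_force: [-2.5, -1.0, 13.2]
grip_width: 0.546
grasp_force: 43.3
```

```bash
python3 -m inch '[[[0,0,0,0,0,0,-0.3],[0,0,0,0,0,0,-0.3],[0,0,0,0,0,0,-0.3],[0,0,-0.02,0,0,0,-0.3],[0,0,-0.06,0,0,0,-0.3],[0,0,-0.11,0,0,0,-0.3],[0,0,-0.16,0,0,0,-0.3],[-0.05,0,-0.19,0,0,0,-0.3],[-0.1,0,-0.19,0,0,0,0]]]' 40; python3 -m inch '[[[-0.03,0,0,0,0,0,0.5],[-0.06,0.002,0,0,0,0,1],[-0.078,0.002,0,0,0,0,1],[-0.078,0.002,0,0,0,0,1],[-0.078,0.002,0,0,0,0,1]]]' 40
python3 - <<'E'
from h import *
np.set_printoptions(precision=3,suppress=True)
imaging.camera("side");o=sensors.get_obs(); im=imaging.camera("wrist"); cv2.imwrite("pics/w13.png",cv2.resize(im,(800,600),interpolation=cv2.INTER_CUBIC))
for l in("jar1","drawer_grip"):
  for x in spotter.look_for(l,"wrist")[:6]: print(l,np.round(x["pixel"]),round(x["conf"],2),at("wrist",x["pixel"],.076,o))
go(.418,-.03,.045,.05)
E
```

```text
clock: 39.9
position: [0.5046, -0.0226, 0.2241]
ee_rot: [1.0, 0.025, 0.003, -0.0]
ft_force: [0.1, -0.4, -0.0]
grip_width: 0.506
grasp_force: 0.0
clock: 40.4
position: [0.4258, -0.029, 0.221]
ee_rot: [1.0, 0.025, 0.001, 0.0]
ft_force: [0.8, 0.5, -0.4]
grip_width: 0.003
grasp_force: 0.0
jar1 [187.  20.] 0.94 [0.586 0.049 0.076]
jar1 [324.  22.] 0.92 [ 0.592 -0.093  0.076]
jar1 [425. 233.] 0.91 [ 0.355 -0.259  0.076]
jar1 [254.  16.] 0.71 [ 0.591 -0.021  0.076]
jar1 [469. 229.] 0.61 [ 0.362 -0.34   0.076]
jar1 [325. 195.] 0.3 [ 0.402 -0.11   0.076]
drawer_grip [254.  73.] 0.85 [ 0.53  -0.023  0.076]
row [-0.008, 0.0009, 0.1754] [-0.0, 0.0, 0.0] t 40.6 yaw now 0.05 pos [ 0.426 -0.029  0.22 ] F [0.4 0.3 0.1] w -0.003 g 0.0
```

View pics/w13.png

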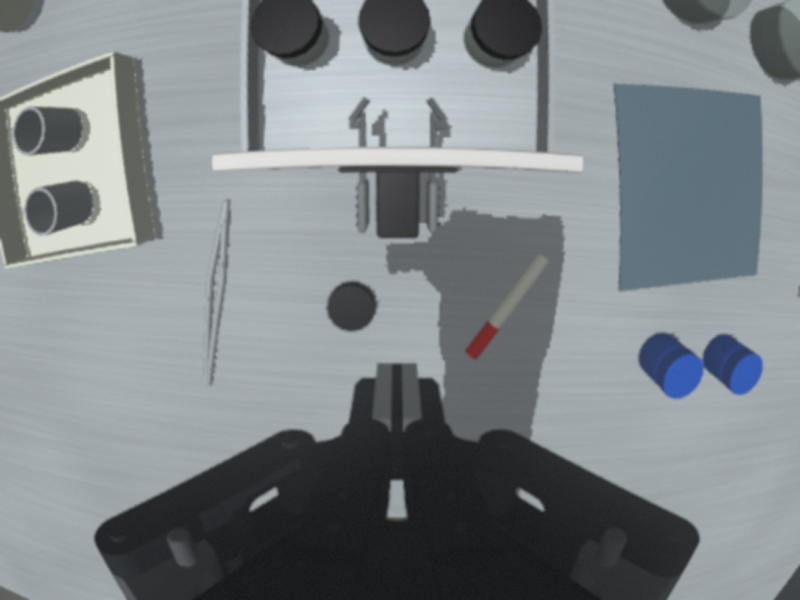

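The wrist view shows all three jars upright in the tray, both cups upright in the basket and the mat empty. The grip's front face is at (398,237). I'll lower the shut fingers ahead of the grip and push it home.

```bash
python3 -m inch '[[[-0.008,0.001,0.04,0,0,0,1],[-0.008,0.001,0.08,0,0,0,1],[-0.008,0.001,0.12,0,0,0,1],[-0.008,0.001,0.15,0,0,0,1],[-0.008,0.001,0.17,0,0,0,1],[-0.008,0.001,0.175,0,0,0,1],[-0.008,0.001,0.175,0,0,0,1],[-0.008,0.001,0.175,0,0,0,1]]]' 40; python3 -m inch '[[[0.005,0,0,0,0,0,1],[0.01,0,0,0,0,0,1],[0.015,0,0,0,0,0,1],[0.02,0,0,0,0,0,1],[0.025,0,0,0,0,0,1],[0.03,0,0,0,0,0,1],[0.035,0,0,0,0,0,1]]]' 40
```

```text
clock: 41.4
position: [0.4185, -0.0304, 0.0466]
ee_rot: [1.0, 0.025, 0.001, 0.0]
ft_force: [0.4, -0.1, -0.4]
grip_width: 0.002
grasp_force: 0.0
clock: 42.1
position: [0.4527, -0.0287, 0.0455]
ee_rot: [1.0, 0.025, -0.0, 0.0]
ft_force: [-3.5, -0.2, 2.4]
grip_width: 0.002
grasp_force: 1.1
```

```bash
python3 -m inch '[[[0.008,0,0,0,0,0,1],[0.018,0,0,0,0,0,1],[0.03,0,0,0,0,0,1],[0.042,0,0,0,0,0,1],[0.054,0,0,0,0,0,1],[0.066,0,0,0,0,0,1],[0.078,0,0,0,0,0,1],[0.088,0,0,0,0,0,1],[0.096,0,0,0,0,0,1],[0.102,0,0,0,0,0,1]]]' 40; python3 -m inch '[[[0.006,0,0,0,0,0,1],[0.012,0,0,0,0,0,1],[0.018,0,0,0,0,0,1],[0.024,0,0,0,0,0,1],[0.03,0,0,0,0,0,1],[0.035,0,0,0,0,0,1],[0.04,0,0,0,0,0,1],[0.044,0,0,0,0,0,1]]]' 40
```

```text
clock: 43.1
position: [0.5551, -0.0235, 0.0456]
ee_rot: [1.0, 0.025, 0.0, -0.0]
ft_force: [-2.7, -2.7, 1.0]
grip_width: 0.002
grasp_force: 1.2
clock: 43.9
position: [0.5988, -0.0214, 0.0456]
ee_rot: [1.0, 0.025, 0.0, -0.0]
ft_force: [-2.6, -1.1, 0.5]
grip_width: 0.0
grasp_force: 1.4
```

```bash
python3 -m inch '[[[0.003,0,0,0,0,0,1],[0.006,0,0,0,0,0,1],[0.008,0,0,0,0,0,1],[0.008,0,0,0,0,0,1]]]' 40; python3 -m inch '[[[0.002,0,0,0,0,0,1],[0.004,0,0,0,0,0,1],[0.004,0,0,0,0,0,1]]]' 40; python3 -m inch '[[[0.002,0,0,0,0,0,1],[0.004,0,0,0,0,0,1],[0.004,0,0,0,0,0,1]]]' 40
```

```text
clock: 44.3
position: [0.6035, -0.0211, 0.0455]
ee_rot: [1.0, 0.025, -0.003, 0.0]
ft_force: [-18.5, -1.5, 13.0]
grip_width: 0.001
grasp_force: 9.4
clock: 44.6
position: [0.6033, -0.0212, 0.0453]
ee_rot: [1.0, 0.025, -0.008, 0.001]
ft_force: [-40.4, -2.5, 30.0]
grip_width: -0.001
grasp_force: 20.6
clock: 44.9
position: [0.6032, -0.0212, 0.0453]
ee_rot: [1.0, 0.025, -0.012, 0.001]
ft_force: [-62.9, -2.5, 48.1]
grip_width: -0.003
grasp_force: 32.2
```

Hard against the stop at 170 mm of travel. Backing off and checking.

```bash
python3 -m inch '[[[-0.01,0,0,0,0,0,1],[-0.03,0,0,0,0,0,1],[-0.045,0,0,0,0,0,1],[-0.045,0,-0.03,0,0,0,1],[-0.045,0,-0.07,0,0,0,1],[-0.045,0,-0.11,0,0,0,1],[-0.025,0,-0.16,0,0,0,-1],[0.01,0,-0.2,0,0,0,-1],[0.03,0,-0.2,0,0,0,-1],[0.03,0,-0.2,0,0,0,-1]]]' 40; python3 -m inch '[[[0,0,0,0,0,0,-1],[0,0,0,0,0,0,-1]]]'
python3 - <<'E'
from h import *
np.set_printoptions(precision=4,suppress=True)
imaging.camera("side");o=sensors.get_obs(); im=imaging.camera("wrist"); print(o["position"],o["ft_force"])
for l in("drawer_grip","button_left","button_right"):
    for x in spotter.look_for(l,"wrist")[:2]: print(l,np.round(x["pixel"]),round(x["conf"],2),at("wrist",x["pixel"],.089,o))
s=1/1.5625
c=proj("wrist",[.637,-.019,.089],o); print(c)
# grey profile across buttons (row) and along grip (column) with world coordinates
cols=np.arange(int(c[0])-28,int(c[0])+29); r=int(round(proj("wrist",[.637,-.019,.085],o)[1]))
print("across",[(int(1000*at("wrist",(k,r),.085,o)[1]),int(im[r,k].mean())) for k in cols])
k=int(round(c[0])); print("along",[(int(1000*at("wrist",(k,q),.089,o)[0]),int(im[q,k].mean())) for q in range(int(c[1])-30,int(c[1])+30,1)])
E
```

```text
clock: 45.9
position: [0.6473, -0.0182, 0.2469]
ee_rot: [1.0, 0.025, 0.002, -0.0]
ft_force: [-0.4, -0.3, -1.3]
grip_width: 0.68
grasp_force: 0.0
clock: 46.1
position: [0.6436, -0.019, 0.245]
ee_rot: [1.0, 0.025, -0.0, -0.0]
ft_force: [0.1, -0.1, -0.7]
grip_width: 0.996
grasp_force: 0.0
[ 0.6435 -0.0191  0.2452] [-0.8674  0.3863 -0.419 ]
drawer_grip [249. 150.] 0.83 [ 0.6636 -0.0122  0.089 ]
button_left [231. 173.] 0.73 [0.6366 0.0068 0.089 ]
button_left [ 71. 257.] 0.4 [0.4995 0.2436 0.089 ]
button_right [ 60. 222.] 0.63 [0.5557 0.2483 0.089 ]
button_right [273. 175.] 0.57 [ 0.6369 -0.0403  0.089 ]
[253.8403 173.5965]
across [(13, 149), (12, 149), (11, 149), (10, 147), (9, 135), (8, 100), (6, 75), (5, 74), (4, 73), (3, 74), (2, 70), (1, 76), (0, 104), (-1, 138), (-2, 148), (-3, 141), (-4, 106), (-5, 66), (-6, 49), (-7, 45), (-8, 47), (-10, 48), (-11, 48), (-12, 50), (-13, 51), (-14, 51), (-15, 52), (-16, 48), (-18, 46), (-19, 46), (-20, 47), (-21, 46), (-22, 47), (-23, 46), (-24, 46), (-25, 46), (-27, 45), (-28, 46), (-29, 46), (-30, 45), (-31, 54), (-32, 79), (-33, 97), (-35, 100), (-36, 95), (-37, 76), (-38, 65), (-39, 66), (-40, 70), (-41, 72), (-43, 71), (-44, 68), (-45, 69), (-46, 87), (-47, 93), (-48, 93), (-49, 93)]
along [(671, 194), (670, 197), (669, 197), (668, 196), (667, 194), (666, 191), (665, 188), (663, 175), (662, 138), (661, 84), (660, 58), (659, 58), (658, 59), (657, 63), (656, 62), (654, 61), (653, 60), (652, 61), (651, 55), (650, 52), (649, 49), (648, 49), (646, 49), (645, 48), (644, 47), (643, 47), (642, 47), (641, 48), (640, 46), (638, 45), (637, 46), (636, 46), (635, 48), (634, 45), (633, 46), (631, 46), (630, 45), (629, 43), (628, 46), (627, 45), (625, 44), (624, 44), (623, 44), (622, 44), (621, 42), (620, 43), (618, 47), (617, 70), (616, 113), (615, 145), (614, 151), (612, 150), (611, 149), (610, 149), (609, 151), (607, 151), (606, 152), (605, 151), (604, 150), (603, 149)]
```

The grip's front face is back at x = 0.6165, the same as before opening, and the buttons measure about 54 mm over their faces, so they are sprung out. The robot is clear. Handing in.

```bash
python3 -c "
from workcell import order
print(order.hand_in())"
```

```text
the job is handed in; nothing more can be done
None
```

Job handed in: both steel cups stand in the wash basket, all three black-capped jars stand in the drawer, and the drawer is pushed fully home with both buttons measured out; the hand-in returned no verdict.

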